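# Load the gravity-feed cell charger and start it

### The arm

A 7-joint arm with a two-finger parallel gripper is mounted at the origin on the work surface. World frame = base frame: x ahead of the robot, y to its left, z up, the work surface at z = 0. Lengths are in mm, angles in rad, forces in N, time in s.
With the tool pointing down it reaches from about 400 to 900 mm from the base axis. Payload 5.5 kg.
Tool frame: the origin (TCP) lies on the centre line of the jaws, within the pads' length; the fingertips stand env.tips_ahead ahead of it and the grasp point (between the pads) lies 2 mm behind it (env.tips_ahead is the distance from the TCP to the fingertips, in mm); z points along the fingers, y is the line along which they close (so a half turn about z gives the same grasp; the last joint's range is limited). The gripper opens to 92 mm and grips with 3 to 60 N. Pads are 19 mm wide; open, the fingers measure 130 mm over their backs; the gripper's body (75 mm by 190 mm) begins 47 mm behind the grasp point.
Start: joints at [1.498, 0.501, -0.427, 1.55, 0.221, 1.138, -0.21], TCP at [214.223, -613.684, 243.729] pointing down, gripper open.
Joint ranges: [-2.88, 2.88], [-0.31, 2.03], [-1.54, 1.56], [0.2, 2.42], [-1.41, 4.55], [0.19, 2.02], [-2.57, 2.57]. Speed limits (rad/s): [2.57, 2.57, 3.14, 3.14, 3.14, 3.14, 3.14].

### API

Orientations are given as a unit quaternion [x, y, z, w].
In Python, from workcell import readout, cams, env gives the robot as it stands.
- The arm moves only by the shell command python3 -m inch 'ROWS'. ROWS is JSON, one flat list of numbers, 7 for each row, row after row: the turn, a rotation vector about the tool's x, y, z in degrees, then the shift along the tool's x, y, z in mm, then the finger opening in mm, from 0 to 91.8. A call has exactly 5 rows; each row shifts and turns the commanded pose from where the row before left it, along the tool's axes as they then stand; what a row does not reach is not made up. A row lasts 1/10 s, in which the tool goes at most 50 mm and 8.59 degrees, less where a joint would pass 70% of its speed; a pose out of reach is approached as far as the arm can. A call with a gripper value outside its range is refused whole. The fingers move at their own pace and stop on an object; the grip force is fixed at half the most. Time passes only in rows, so rows that do not move let the fingers close, or fill a call up. It gives the time, the measured TCP pose, the force, the opening and the grip force at its end, in the units of the state.
- readout.observe(): the state, without advancing time (a new reading comes with each control period).
- cams.get_image(name): name is "side" or "top"; returns the picture (420x560x3 uint8, blue, green, red); there is no depth.
- cams.camera_params(name): a dict with "intrinsics" (3x3 intrinsics, pixels), "dist_coeffs" ([k1, k2, p1, p2, k3] as OpenCV has them; the pictures are not rectified), "pose" (4x4, takes a point from camera to world coordinates). Camera axes: x right, y up, looking along -z (the intrinsics and any distortion apply to the point x, -y, -z); pixel columns grow to the right and rows downward; lengths in mm; the calibration is good to about 2 mm. A picture is of the moment at which its call begins. camera_params takes no time and is no camera call.
- env.sign_off(): hands the job in; it is judged then, once.
The state is a dict: "time": time; "joints": joint angles; "dq": joint speeds; "tau": joint torques, N m; "position": TCP position; "eef_rot": TCP orientation; "wrist_force": force on the tool from outside, world axes, zero at the start; "ft_torque": the same for the moment, N m; "finger_gap": opening from 0.0 (shut) to 1.0 (fully open); "grasp_force": force on a finger pad.
Only numpy, scipy, OpenCV 4.12 (cv2) and the standard library are available. Lean on these libraries where they do the work, as an engineer would, in place of code of your own. Each camera call takes 0.05 s, during which the arm holds its last target. There are 200 camera calls.

### The job

Put all the run-down cells lying in the two shallow desk trays on charge: lay them one by one across the charger's ramp at its loading end so that they roll down and queue, every blue cell before the first green one, because the blue ones are needed first. Then press the free edge of the lid down past its catch until it clicks and stays shut, and only then slide the charge selector from off to the amber dot. Leave the other things on the desk where they are.

Things in the scene. Friction and masses are not known exactly. Their poses are not given: they have to be found in the camera images.
- blue1: Blue C-size rechargeable cell, a cylinder 26.2 mm in diameter and 50 mm long, 50 to 110 g; origin at its centre, own x along its axis towards the bare metal end with the contact pip. It lies on its side in one of the trays and can roll there when knocked. None if absent in this start
- blue2: Blue C-size rechargeable cell, a cylinder 26.2 mm in diameter and 50 mm long, 50 to 110 g; origin at its centre, own x along its axis towards the bare metal end with the contact pip. It lies on its side in one of the trays and can roll there when knocked. None if absent in this start
- blue3: Blue C-size rechargeable cell, a cylinder 26.2 mm in diameter and 50 mm long, 50 to 110 g; origin at its centre, own x along its axis towards the bare metal end with the contact pip. It lies on its side in one of the trays and can roll there when knocked. None if absent in this start
- green1: Green C-size rechargeable cell, a cylinder 26.2 mm in diameter and 50 mm long, 50 to 110 g; origin at its centre, own x along its axis towards the bare metal end with the contact pip. It lies on its side in one of the trays and can roll there when knocked. None if absent in this start
- green2: Green C-size rechargeable cell, a cylinder 26.2 mm in diameter and 50 mm long, 50 to 110 g; origin at its centre, own x along its axis towards the bare metal end with the contact pip. It lies on its side in one of the trays and can roll there when knocked. None if absent in this start
- green3: Green C-size rechargeable cell, a cylinder 26.2 mm in diameter and 50 mm long, 50 to 110 g; origin at its centre, own x along its axis towards the bare metal end with the contact pip. It lies on its side in one of the trays and can roll there when knocked. None if absent in this start
- charger: White gravity-feed cell charger fixed on the desk; origin on the desk under it, own x along its ramp lane towards the loading end, z up. Body spans own x -120 to +130 mm, y -96 to +72 mm, flat deck at z = 100 mm. The lane, open on top while the lid is up, spans x -112 to +122 mm, is centred on y = +20 mm and is 54 mm wide; 12 mm lead-ins at 45 degrees along its upper edges
- load_point (a point): Mid-lane point on the dark ramp floor at the high, loading end (charger's x = +68 mm, y = +20 mm, 62 mm high): lay a cell across the lane (axis along the charger's y) over it and it rolls to the low end or against the cell before it. The floor slopes 14 degrees (height 45.5 mm + 0.249 x). The lane's end wall is 54 mm behind the point; six queued cells reach x = +43 mm
- lane_low (a point): Mid-lane point on the ramp floor at its low, charging end, behind a clear window (charger's x = -112 mm, y = +20 mm, 18 mm high)
- lid (a joint): Lid angle, rad: 0 shut, about 2 wide open. Hinged along the charger's +y side: open it stands up there leaning outwards, and swings shut towards -y. A light spring holds it open (2 N at the free edge near shut). A spring catch resists from 0.11 rad (about 10 N pressed on the tab), snaps at about 0.05 and then holds it at 0 to 0.01; not caught, the lid springs up again
- lid_hinge (a point): Point on the hinge line of the lid (charger's x = 0, y = +66 mm, z = 101 mm; the line runs along the charger's x). Lid: white frame with clear pane, 248 mm along the hinge, 100 mm from hinge to free edge, 6 mm thick; its underside lies at this height when shut
- lid_edge (a point): Point on the outer (when shut, upper) face of the lid at the middle of its free edge, 100 mm from the hinge line, on the orange thumb tab (44 mm long, reaching 9 mm past this point); the catch is beneath: press here
- selector (a joint): Position of the charge selector, m: 0 at the white dot (off), 0.020 green, 0.040 amber, 0.060 red; grows along the charger's +x. It stays where it is left (friction 1.5 N)
- selector_top (a point): Middle of the top of the selector's light grey grip: 12 mm along its slot (charger's x) by 18 mm across, top 18 mm above the deck. The black line across it points at the dots. At the start it is off, within 8 mm of the white dot
- amber_dot (a point): The amber dot on the deck beside the selector's slot, third of four from the charger's low end (charger's x = +10 mm, y = -85 mm). The setting is reached when the grip's black line is level with it along the charger's x
- tray_left: Shallow felt-lined desk tray fixed left of the charger, 240 mm (own x) by 190 mm (own y); its floor is 3 mm and its thin dark wooden rim 10 mm above the desk; origin under its middle
- tray_right: The same tray right of the charger
- phone: Black phone lying flat, 148 by 72 by 8 mm; origin under its middle. Leave alone
- mug: White mug, 82 mm across and 95 mm high; origin under its middle. Leave alone
- earbuds: White earbud case, 60 by 46 by 22 mm; origin under its middle. Leave alone
- notes: Yellow sticky-note block, 51 by 38 by 16 mm; origin under its middle. Leave alone
- mouse: Black computer mouse, 105 by 60 by 34 mm; origin under its middle. Leave alone
- stapler: Red and black stapler, 135 by 36 by 54 mm; origin under its middle. Leave alone
Things that resemble listed ones, but are neither listed nor needed, are in the scene too. Leave any pink or white look-alike of the blue2 alone.

How it is judged:
By the outcome, as a careful person would: the job done as asked, in the order asked, and still so for the second after the job is handed in, with the robot touching nothing.
Of blue1, blue2, blue3 only 2 to 3 are there at a start; the rules pass over those that are not, and their reading is None.
Of green1, green2, green3 only 2 to 3 are there at a start; the rules pass over those that are not, and their reading is None.
At some moment in a run one of blue1, green1, blue2, green2, blue3, green3 may be knocked a few centimetres aside while the robot is not near it.
Once in a run the grip may slacken for a moment while it holds something.
It also fails if it takes over 210 s, if anything falls off the work surface, if the arm or the gripper's body presses on something with over 40 N, if the wrist force passes 120 N, or if a joint passes its speed limit or range.

## Working session

There is one attempt and no reset: what is moved stays moved. The work goes in short steps, Python scripts to look and compute and a shell command to move; the robot and the scene stay as the last step left them, time stands still between calls to the robot, and variables do not carry over. Pictures are saved under pics/ and viewed, at most 14 in all, crops included, and the job is handed in when it is done.

```bash
ls; mkdir -p pics
python3 - <<'E'
from workcell import readout,cams,env
import cv2
for n in("top","side"):
    cv2.imwrite(f"pics/{n}0.png",cams.get_image(n)); p=cams.camera_params(n); print(n,p)
print(readout.observe(),env.tips_ahead)
E
```

```text
pics
top {'intrinsics': array([[407.67804033,   0.        , 275.73226712],
       [  0.        , 407.67804033, 209.61766737],
       [  0.        ,   0.        ,   1.        ]]), 'dist_coeffs': array([0.02598929, 0.        , 0.        , 0.        , 0.        ]), 'pose': array([[ 2.55860610e-02,  9.87943441e-01, -1.52686318e-01,
         3.23733134e+02],
       [-9.99482519e-01,  2.82595952e-02,  1.53652341e-02,
        -2.45203824e+01],
       [ 1.94948358e-02,  1.52214170e-01,  9.88155250e-01,
         1.25558439e+03],
       [ 0.00000000e+00,  0.00000000e+00,  0.00000000e+00,
         1.00000000e+00]])}
side {'intrinsics': array([[521.44273586,   0.        , 286.18018432],
       [  0.        , 521.44273586, 212.01576569],
       [  0.        ,   0.        ,   1.        ]]), 'dist_coeffs': array([-0.07191185,  0.        ,  0.        ,  0.        ,  0.        ]), 'pose': array([[ 9.90403064e-01,  1.07194553e-01, -8.72416058e-02,
         4.09975159e+02],
       [-1.38209134e-01,  7.68486044e-01, -6.24761903e-01,
        -8.69794686e+02],
       [ 7.28834557e-05,  6.30823690e-01,  7.75926199e-01,
         1.13194174e+03],
       [ 0.00000000e+00,  0.00000000e+00,  0.00000000e+00,
         1.00000000e+00]])}
{'time': 0.1, 'joints': array([ 1.49819089,  0.50176249, -0.4267829 ,  1.55134229,  0.22080863,
        1.13831683, -0.21032491]), 'dq': array([-0.00056089, -0.00134922, -0.0021688 , -0.00275915, -0.00180697,
        0.00048551,  0.00149439]), 'tau': array([-1.08492150e-02, -5.67883265e+01, -5.83787039e+00, -2.79918891e+01,
       -6.87832036e-02,  2.41643493e-02,  2.45635567e-05]), 'position': array([ 213.93868497, -613.14021428,  242.7759335 ]), 'eef_rot': array([ 9.85936628e-01,  1.67117252e-01, -1.28134821e-04, -8.78821849e-04]), 'wrist_force': array([0.06284817, 0.24844631, 0.0915457 ]), 'ft_torque': array([ 0.03915815, -0.00160184,  0.03749238]), 'grasp_force': 0.0, 'finger_gap': 0.993814130228921} 17.0
```

View pics/top0.png

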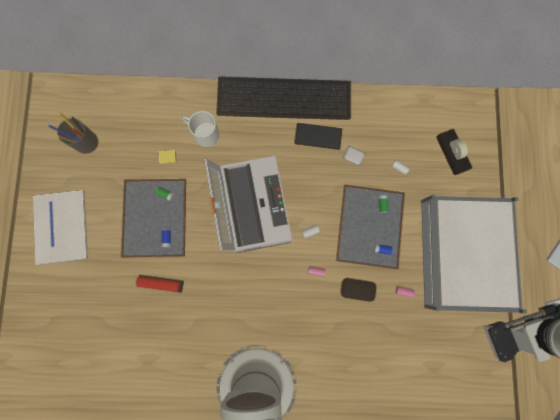

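View pics/side0.png

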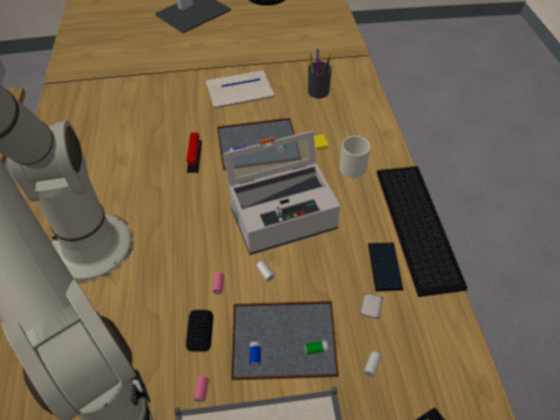

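Top view: candidate cells are blue at (166,238) and (384,250), green at (164,193) and (383,205). The pink ones at (317,271) and (405,292) and white ones at (311,231) and (401,167) lie outside the trays, so they're look-alikes to leave. The charger is around (250,205), with its loading end up in the image. I'll confirm with enlarged crops.

Run:
```python
import cv2,numpy as np
t=cv2.imread("pics/top0.png")
c=cv2.resize(t[150:260,195:300],None,fx=5,fy=5,interpolation=cv2.INTER_CUBIC)
cv2.imwrite("pics/c1.png",c)
a=cv2.resize(t[178:260,120:190],None,fx=5,fy=5,interpolation=cv2.INTER_CUBIC)
b=cv2.resize(t[183:265,335:405],None,fx=5,fy=5,interpolation=cv2.INTER_CUBIC)
cv2.imwrite("pics/c2.png",np.hstack([a,b]))
```

```text
(no output)
```

View pics/c1.png

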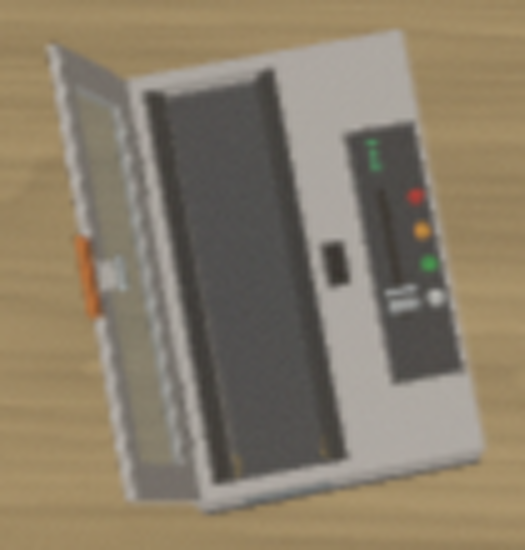

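View pics/c2.png

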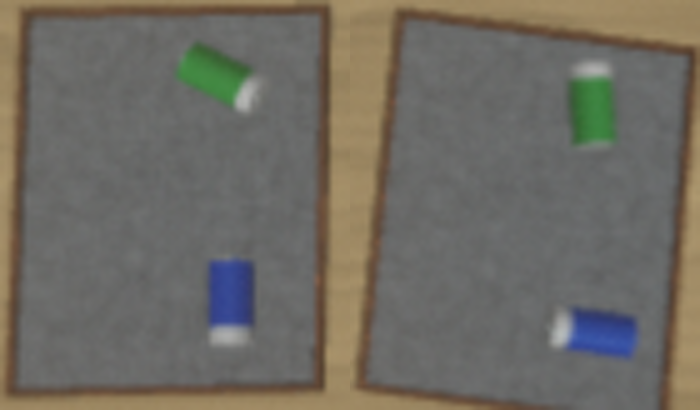

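Crops confirm it. The left tray holds a green cell with its tip at lower right and a blue one with its tip down. The right tray holds a green one (tip up) and a blue one (tip left). The grip, at crop (402,298), is level with the white dot at (435,297), and amber is at (422,230). Next I fit the charger pose and the cell poses.

```bash
cat > h.py <<'E'
import cv2,numpy as np
from workcell import readout,cams,env
from scipy.spatial.transform import Rotation as R
from scipy.optimize import least_squares
def ray(n,uv,z):
    p=cams.camera_params(n);q=cv2.undistortPoints(np.float64(uv).reshape(-1,1,2),p["intrinsics"],p["dist_coeffs"])[:,0]
    d=np.c_[q[:,0],-q[:,1],-np.ones(len(q))]@p["pose"][:3,:3].T;o=p["pose"][:3,3]
    return o+d*((z-o[2])/d[:,2])[:,None]
def proj(n,X):
    p=cams.camera_params(n);T=np.linalg.inv(p["pose"]);c=np.atleast_2d(X)@T[:3,:3].T+T[:3,3]
    return cv2.projectPoints(c*[1,-1,-1],np.zeros(3),np.zeros(3),p["intrinsics"],p["dist_coeffs"])[0][:,0]
def blobs(im,col,amin=25):
    h=cv2.cvtColor(im,cv2.COLOR_BGR2HSV);lo,hi=((108,110,60),(130,255,255)) if col=="blue" else ((48,110,50),(80,255,255))
    n,l,s,c=cv2.connectedComponentsWithStats(cv2.inRange(h,lo,hi))
    return [np.argwhere(l==i)[:,::-1].astype(float) for i in range(1,n) if s[i,4]>=amin]
def cells(im,z=16):
    "body blobs cast at z; cell centre from body middle + silver side (body 40mm-ish)"
    out=[]
    for col in("blue","green"):
        for b in blobs(im,col):
            P=ray("top",b,z+4)[:,:2];m=P.mean(0);u,s,v=np.linalg.svd(P-m,full_matrices=False);a=v[0]
            e=[]
            for sg in(1,-1):
                q=proj("top",[*(m+sg*a*22),z+4])[0].round().astype(int);px=im[q[1],q[0]].astype(int);e.append(px.min())
            a=a if e[0]>e[1] else -a
            out.append((col,b.mean(0).round(1),m.round(1),np.degrees(np.arctan2(a[1],a[0])).round(1),np.ptp((P-m)@a).round(1),np.ptp((P-m)@[-a[1],a[0]]).round(1),e))
    return out
def go(x,y,z,yaw=None):
    "remaining move in tool axes; yaw = world yaw of tool x, deg (mod 180)"
    s=readout.observe();r=R.from_quat(s["eef_rot"]);x0=r.apply([1,0,0]);y0=np.degrees(np.arctan2(x0[1],x0[0]))
    d=0 if yaw is None else (yaw-y0+90)%180-90
    print("turn z",round(-d,1),"shift(now axes)",r.inv().apply(np.array([x,y,z])-s["position"]).round(1),"if turned first",(R.from_rotvec([0,0,np.radians(d)])*r).inv().apply(np.array([x,y,z])-s["position"]).round(1),"pos",s["position"].round(1),"yaw",y0.round(1),"q",s["joints"].round(2),"t",s["time"],"tilt",r.apply([0,0,1]).round(3))
E
python3 - <<'E'
from h import *
im=cv2.imread("pics/top0.png")
for c in cells(im):print(c)
px=np.array([[400,30],[435,297],[428,264],[422,230],[415,196],[128,80]])/5-.4+[195,150]
L=np.array([[130,-96],[-30,-85],[-10,-85],[10,-85],[30,-85],[130,72]])
W=ray("top",px,100)[:,:2]
f=lambda p:(p[:2]+L@np.array([[np.cos(p[2]),np.sin(p[2])],[-np.sin(p[2]),np.cos(p[2])]])-W)
r=least_squares(lambda p:f(p).ravel(),[600,0,0]);print(r.x,np.degrees(r.x[2]),f(r.x).round(1).tolist())
# lane corners at floor: crop
g=ray("top",np.array([[215,483],[345,457]])/5-.4+[195,150],100)[:,:2]
c,s=np.cos(r.x[2]),np.sin(r.x[2]);print("lane low deck-level corners own:",((g-r.x[:2])@np.array([[c,-s],[s,c]])).round(1))
g=ray("top",np.array([[148,92],[272,70]])/5-.4+[195,150],100)[:,:2]
print("lane high corners own:",((g-r.x[:2])@np.array([[c,-s],[s,c]])).round(1))
h=ray("side",[[260,203]],100);print(h)
E
```

```text
('blue', array([165.5, 236.1]), array([424.4, 286.5]), np.float64(-174.8), np.float64(37.4), np.float64(21.7), [np.int64(129), np.int64(114)])
('blue', array([385.2, 249.4]), array([ 402.2, -378.5]), np.float64(85.5), np.float64(36.6), np.float64(23.2), [np.int64(87), np.int64(155)])
('green', array([161.9, 192.2]), array([558.6, 306.5]), np.float64(-112.5), np.float64(36.0), np.float64(21.4), [np.int64(139), np.int64(107)])
('green', array([383.1, 204.8]), array([ 539.3, -374.2]), np.float64(-1.6), np.float64(35.3), np.float64(22.0), [np.int64(112), np.int64(117)])
[5.15718411e+02 2.96600972e+01 2.09072356e-01] 11.978963625693964 [[0.7, -2.2], [-0.6, -0.4], [-0.1, -0.8], [-0.3, -0.5], [-0.6, -0.9], [0.9, 4.9]]
lane low deck-level corners own: [[-111.5   57.2]
 [-110.4  -17.6]]
lane high corners own: [[119.   57.2]
 [119.3 -15.9]]
[[4.63068027e+02 2.39874230e-01 1.00000000e+02]]
```

```bash
python3 -m inch '[0,0,0,26,-16.5,0,91, 0,0,0,26,-16.5,0,91, 0,0,0,26,-16.5,0,91, 0,0,0,26,-16.5,0,91, 0,0,0,26,-16.5,0,91]'
python3 -m inch '[0,0,0,26,-16.5,0,60, 0,0,0,26,-16.5,0,60, 0,0,0,26,-16.5,0,60, 0,0,0,26,-16.5,0,60, 0,0,0,26,-16.5,0,60]'
python3 -m inch '[0,0,-6.6,0,0,9,50, 0,0,-6.6,0,0,9,50, 0,0,-6.6,0,0,9,50, 0,0,-6.6,0,0,9,50, 0,0,-6.6,0,0,9,50]'
python3 -m inch '[0,0,-6.6,0,0,9,50, 0,0,-6.6,0,0,9,50, 0,0,-6.6,0,0,9,50, 0,0,-6.6,0,0,9,50, 0,0,-6.6,0,0,9,50]'
python3 - <<'E'
from h import *
im=cams.get_image("top")
for c in cells(im):print(c[:6])
go(402.7,-372.5,22,85)
s=cams.get_image("side");cv2.imwrite("pics/s1.png",s)
for col in("blue","green"):
  for b in blobs(s,col):print(col,b.mean(0).round(1),len(b),ray("side",[b.mean(0)],20).round(1))
E
```

```text
time: 0.6
position: [310.2, -491.7, 243.3]
eef_rot: [0.986, 0.167, -0.0, -0.0]
wrist_force: [0.9, -0.8, 0.9]
finger_gap: 0.992
grasp_force: 0.0
time: 1.1
position: [405.7, -371.0, 243.4]
eef_rot: [0.986, 0.167, -0.0, -0.0]
wrist_force: [0.3, -0.1, 0.4]
finger_gap: 0.661
grasp_force: 0.0
time: 1.6
position: [405.1, -372.0, 198.0]
eef_rot: [0.897, 0.442, -0.0, -0.0]
wrist_force: [0.0, 0.2, -0.2]
finger_gap: 0.541
grasp_force: 0.0
time: 2.1
position: [405.0, -372.1, 153.0]
eef_rot: [0.734, 0.679, -0.0, -0.0]
wrist_force: [0.2, -0.2, -0.4]
finger_gap: 0.542
grasp_force: 0.0
('blue', array([165.5, 236.1]), array([424.4, 286.5]), np.float64(-174.8), np.float64(37.4), np.float64(21.7))
('blue', array([385.5, 249.4]), array([ 402.1, -379.6]), np.float64(82.7), np.float64(39.3), np.float64(24.2))
('green', array([161.9, 192.2]), array([558.5, 306.3]), np.float64(-111.9), np.float64(36.1), np.float64(21.6))
('green', array([383.1, 204.8]), array([ 539.3, -374.2]), np.float64(-1.6), np.float64(35.3), np.float64(22.0))
turn z 0.8 shift(now axes) [ -1.3  -1.1 129.5] if turned first [ -1.3  -1.1 129.5] pos [ 404.1 -371.6  151.5] yaw 85.8 q [ 1.28  0.51 -0.74  1.88  0.43  0.92  0.26] t 2.15 tilt [-0.002  0.002 -1.   ]
blue [254.5 354.3] 199 [[ 406.8 -375.    20. ]]
green [313.9 347.2] 181 [[ 542.7 -376.5   20. ]]
```

```bash
python3 -m inch '[0,0,0,-1.5,-1,20,50, 0,0,0,0,0,20,50, 0,0,0,0,0,20,50, 0,0,0,0,0,20,50, 0,0,0,0,0,15,50]'
python3 -m inch '[0,0,0,0,0,14,50, 0,0,0,0,0,12,50, 0,0,0,0,0,8,50, 0,0,0,0,0,0,50, 0,0,0,0,0,0,50]'
python3 -m inch '[0,0,0,0,0,0,35, 0,0,0,0,0,0,24, 0,0,0,0,0,0,16, 0,0,0,0,0,0,16, 0,0,0,0,0,0,16]'
python3 -m inch '[0,0,0,0,0,-15,16, 0,0,0,0,0,-25,16, 0,0,0,0,0,-25,16, 0,0,0,0,0,-25,16, 0,0,0,0,0,-25,16]'
python3 - <<'E'
from h import *
x,y=w(68,20)
go(x,y,200,102.4)
E
```

```text
time: 2.7
position: [403.9, -373.6, 57.8]
eef_rot: [0.737, 0.676, -0.0, -0.0]
wrist_force: [-0.6, 0.4, 0.6]
finger_gap: 0.544
grasp_force: 0.0
time: 3.2
position: [404.5, -373.7, 25.0]
eef_rot: [0.736, 0.677, 0.0, 0.0]
wrist_force: [0.2, -0.8, 0.2]
finger_gap: 0.547
grasp_force: 0.0
time: 3.7
position: [404.3, -373.9, 25.1]
eef_rot: [0.736, 0.677, -0.0, 0.0]
wrist_force: [-0.7, -0.8, 2.8]
finger_gap: 0.28
grasp_force: 29.8
time: 4.2
position: [404.1, -373.3, 141.6]
eef_rot: [0.736, 0.677, 0.0, 0.0]
wrist_force: [-0.2, -0.6, -0.2]
finger_gap: 0.278
grasp_force: 29.8
turn z -17.1 shift(now axes) [450.3 136.4 -58.4] if turned first [390.1 263.  -58.4] pos [ 404.1 -373.3  141.6] yaw 85.3 q [ 1.27  0.52 -0.73  1.88  0.44  0.9   0.24] t 4.2 tilt [ 0. -0. -1.]
```

```bash
python3 -m inch '[0,0,0,40,12,-12,16, 0,0,0,45,13.6,-12,16, 0,0,0,45,13.6,-12,16, 0,0,0,45,13.6,-12,16, 0,0,0,45,13.6,-10,16]'
python3 -m inch '[0,0,0,45,13.6,0,16, 0,0,0,45,13.6,0,16, 0,0,0,45,13.6,0,16, 0,0,0,45,13.6,0,16, 0,0,0,45,13.6,0,16]'
python3 -m inch '[0,0,-3.4,0,0,0,16, 0,0,-3.4,0,0,0,16, 0,0,-3.4,0,0,0,16, 0,0,-3.4,0,0,0,16, 0,0,-3.4,0,0,0,16]'
python3 - <<'E'
from h import *
x,y=w(66,20);go(x,y,130,102.4)
s=cams.get_image("side");t=cams.get_image("top")
a=cv2.resize(s[120:260,210:360],None,fx=3.5,fy=3.5,interpolation=2);b=cv2.resize(t[130:260,190:270],None,fx=3.769,fy=3.769,interpolation=2)
cv2.imwrite("pics/p1.png",np.hstack([a,b]))
for n,i in(("side",s),("top",t)):
  for b in blobs(i,"blue"):print(n,b.mean(0).round(1),len(b),np.c_[b.min(0),b.max(0)].tolist())
E
```

```text
time: 4.7
position: [489.0, -158.1, 199.4]
eef_rot: [0.736, 0.677, -0.0, 0.001]
wrist_force: [1.2, -0.4, -0.6]
finger_gap: 0.276
grasp_force: 29.8
time: 5.2
position: [575.3, 60.4, 198.7]
eef_rot: [0.736, 0.677, -0.0, 0.0]
wrist_force: [1.3, -0.7, -0.3]
finger_gap: 0.276
grasp_force: 29.8
time: 5.7
position: [574.7, 58.9, 198.6]
eef_rot: [0.626, 0.779, -0.0, 0.0]
wrist_force: [0.1, -0.4, -1.5]
finger_gap: 0.275
grasp_force: 29.8
turn z 0.0 shift(now axes) [ 4.7  1.6 68.6] if turned first [ 4.7  1.6 68.6] pos [574.7  58.9 198.6] yaw 102.4 q [ 0.53  0.55 -0.9   1.77  0.49  1.06 -0.33] t 5.7 tilt [ 0. -0. -1.]
side [300.4 157.7] 96 [[297.0, 306.0], [151.0, 165.0]]
top [165.5 236.1] 102 [[162.0, 169.0], [230.0, 242.0]]
```

View pics/p1.png

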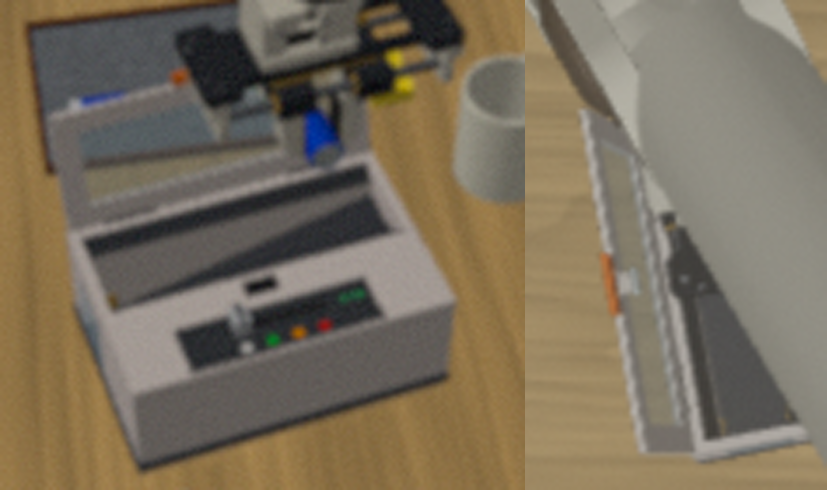

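Run:
```python
from h import *
P=ray("side",[[303.4,161.8],[300.4,157.7]],189.6)
s=readout.observe()["position"]
c,sn=np.cos(CH[2]),np.sin(CH[2])
print(P,((P-s)[:,:2]@np.array([[c,-sn],[sn,c]])).round(1))
print("expected end px", proj("side",[*(s[:2]+25*np.array([sn,-c])),189.6]))
```

```text
[[581.67867841  45.04221028 189.6       ]
 [576.43723611  60.5324305  189.6       ]] [[  3.8 -14.8]
 [  2.    1.4]]
expected end px [[303.4789502  164.87748406]]
```

Run:
```python
from h import *
im=cv2.imread("pics/p1.png")[:,:525]
h=cv2.cvtColor(im,cv2.COLOR_BGR2HSV);m=cv2.inRange(h[80:200,270:370],(105,80,25),(135,255,255))
n,l,st,ce=cv2.connectedComponentsWithStats(m);i=1+np.argmax(st[1:,4]);ys,xs=np.where(l==i);ys=ys+80;xs=xs+270
print("rows",(ys.min()/3.5+120-.4),(ys.max()/3.5+120-.4),"cols",xs.min()/3.5+210-.4,xs.max()/3.5+210-.4)
s=readout.observe()["position"];c,sn=np.cos(CH[2]),np.sin(CH[2]);ex=np.array([c,sn]);ey=np.array([-sn,c])
t=np.linspace(0,6.28,60)
for off in(0,4,8):
  E=[[*(s[:2]+ey*(off-25)+ex*13.1*np.cos(a)),s[2]-9+13.1*np.sin(a)] for a in t];q=proj("side",E);print(off,q.min(0),q.max(0))
print(im[120:172:4,325].tolist())
```

```text
rows 149.88571428571427 166.17142857142855 cols 296.1714285714286 306.74285714285713
0 [298.62479766 161.04691406] [308.30803927 168.78244289]
4 [298.04904634 159.97829792] [307.71707545 167.71354092]
8 [297.475386   158.91364212] [307.12824001 166.64853586]
[[101, 41, 23], [113, 38, 10], [121, 39, 0], [134, 45, 6], [137, 42, 0], [139, 44, 13], [127, 60, 43], [105, 78, 69], [81, 78, 76], [73, 77, 75], [75, 76, 74], [80, 78, 74], [92, 90, 91]]
```

Blue cell is held, crop end disc near (327,150); it sits ~5 mm towards the lid in the grip. I'll compensate for that, lower it and compare it with the lane.

```bash
python3 -m inch '[0,0,0,0,1.5,20,16, 0,0,0,0,0,20,16, 0,0,0,0,0,20,16, 0,0,0,0,0,16,16, 0,0,0,0,0,0,16]'
python3 - <<'E'
from h import *
x,y=w(66,20);go(x,y,90,102.4)
s=cams.get_image("side")
cv2.imwrite("pics/p2.png",cv2.resize(s[150:250,220:350],None,fx=6,fy=6,interpolation=2))
E
```

```text
time: 6.3
position: [574.9, 58.5, 119.9]
eef_rot: [0.628, 0.778, -0.001, -0.001]
wrist_force: [-0.3, -0.4, -1.7]
finger_gap: 0.278
grasp_force: 29.8
turn z -0.2 shift(now axes) [ 5.   1.6 29.9] if turned first [ 5.   1.6 29.9] pos [574.9  58.5 119.9] yaw 102.2 q [ 0.47  0.64 -0.83  1.82  0.58  0.94 -0.4 ] t 6.3 tilt [-0.004 -0.    -1.   ]
```

View pics/p2.png

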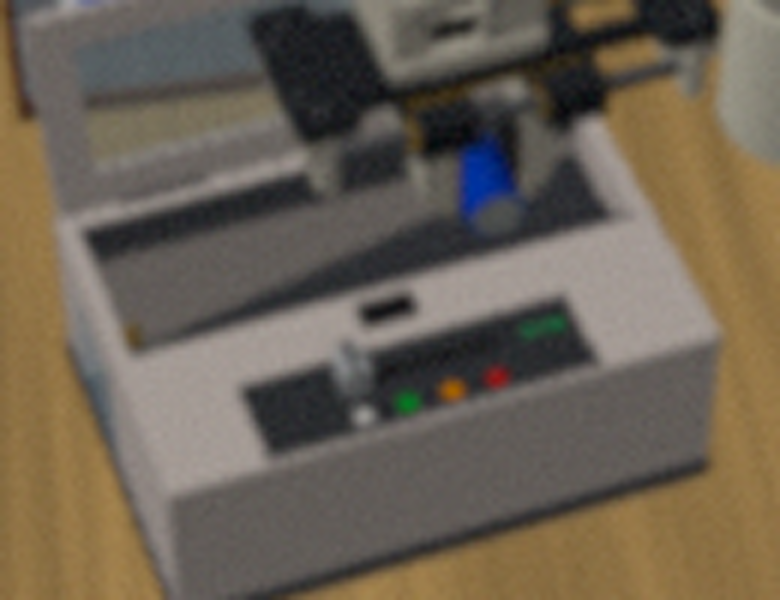

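Run:
```python
from h import *
im=cv2.imread("pics/p2.png")
print([(r,im[r,498].tolist()) for r in range(196,256,4)])
s=readout.observe()["position"];c,sn=np.cos(CH[2]),np.sin(CH[2]);ex=np.array([c,sn]);ey=np.array([-sn,c])
t=np.linspace(0,6.28,60)
for off in(-2,2,6):
  E=[[*(s[:2]+ey*(off-25)+ex*13.1*np.cos(a)),s[2]-9+13.1*np.sin(a)] for a in t];q=(proj("side",E)-[220,150])*6+2.5;print(off,q.min(0).round(),q.max(0).round())
for own in[(100,-19),(60,-19),(0,-19),(-112,-19),(130,-96),(-120,-96),(130,72)]:print(own,((proj("side",[*w(*own),100])-[220,150])*6+2.5).round())
```

```text
[(196, [113, 59, 47]), (200, [100, 69, 59]), (204, [87, 75, 70]), (208, [78, 78, 77]), (212, [76, 80, 79]), (216, [78, 80, 79]), (220, [78, 78, 76]), (224, [74, 75, 72]), (228, [72, 71, 68]), (232, [66, 63, 61]), (236, [58, 53, 54]), (240, [52, 45, 46]), (244, [58, 53, 55]), (248, [75, 74, 78]), (252, [102, 105, 110])]
-2 [475. 196.] [530. 239.]
2 [472. 190.] [527. 233.]
6 [468. 184.] [524. 227.]
(100, -19) [[581. 228.]]
(60, -19) [[497. 251.]]
(0, -19) [[368. 287.]]
(-112, -19) [[122. 356.]]
(130, -96) [[714. 335.]]
(-120, -96) [[158. 497.]]
(130, 72) [[565.  73.]]
```

```bash
python3 -m inch '[0,0,0,5,1.5,0,16, 0,0,0,0,0,6,16, 0,0,0,0,0,6,16, 0,0,0,0,0,4,16, 0,0,0,0,0,0,16]'
python3 -m inch '[0,0,0,0,0,4,16, 0,0,0,0,0,3,16, 0,0,0,0,0,3,16, 0,0,0,0,0,2,16, 0,0,0,0,0,0,16]'
python3 - <<'E'
from h import *
x,y=w(66,20);go(x,y,90,102.4);print(readout.observe()["wrist_force"])
E
```

```text
time: 6.85
position: [576.6, 63.5, 105.1]
eef_rot: [0.628, 0.778, -0.001, -0.0]
wrist_force: [0.7, -1.5, -1.0]
finger_gap: 0.279
grasp_force: 30.0
time: 7.35
position: [576.8, 63.6, 93.3]
eef_rot: [0.628, 0.778, -0.0, -0.0]
wrist_force: [1.0, -2.9, -1.0]
finger_gap: 0.275
grasp_force: 30.0
turn z -0.2 shift(now axes) [ 0.4 -1.5  3.3] if turned first [ 0.4 -1.5  3.3] pos [576.8  63.6  93.3] yaw 102.2 q [ 0.44  0.68 -0.8   1.83  0.62  0.9  -0.44] t 7.35 tilt [-0.    -0.001 -1.   ]
[ 1.04871537 -2.85949825 -0.96674609]
```

```bash
python3 -m inch '[0,0,0,-1,-1.5,2,16, 0,0,0,0,0,2,16, 0,0,0,0,0,0,16, 0,0,0,0,0,0,16, 0,0,0,0,0,0,16]'
python3 -m inch '[0,0,0,0,0,0,40, 0,0,0,0,0,0,42, 0,0,0,0,0,0,42, 0,0,0,0,0,0,42, 0,0,0,0,0,0,42]'
python3 -m inch '[0,0,0,0,0,-8,42, 0,0,0,0,0,-15,42, 0,0,0,0,0,-20,42, 0,0,0,0,0,-25,42, 0,0,0,0,0,-40,42]'
python3 -m inch '[0,0,0,0,0,-40,42, 0,0,0,0,0,-40,42, 0,0,0,0,0,0,42, 0,0,0,0,0,0,42, 0,0,0,0,0,0,42]'
python3 - <<'E'
from h import *
s=cams.get_image("side")
cv2.imwrite("pics/p3.png",cv2.resize(s[130:250,210:350],None,fx=5,fy=5,interpolation=2))
for n,i in(("side",s),("top",cams.get_image("top"))):
  for b in blobs(i,"blue",10):print(n,b.mean(0).round(1),len(b))
go(418.4,286.3,260,3)
E
```

```text
time: 7.85
position: [575.4, 63.2, 89.7]
eef_rot: [0.628, 0.779, 0.0, -0.0]
wrist_force: [0.1, -1.7, -0.7]
finger_gap: 0.276
grasp_force: 30.0
time: 8.35
position: [575.7, 63.0, 89.8]
eef_rot: [0.628, 0.778, 0.0, 0.0]
wrist_force: [-1.0, -1.2, -0.7]
finger_gap: 0.452
grasp_force: 0.0
time: 8.85
position: [574.5, 62.7, 198.3]
eef_rot: [0.628, 0.779, -0.001, -0.001]
wrist_force: [0.6, -0.3, 0.8]
finger_gap: 0.46
grasp_force: 0.0
time: 9.35
position: [575.1, 62.6, 277.4]
eef_rot: [0.628, 0.778, -0.001, -0.0]
wrist_force: [0.1, 0.3, 0.1]
finger_gap: 0.458
grasp_force: 0.0
side [249.   80.5] 19
side [227.5  84.5] 10
side [236.8 147.8] 13
top [ 51. 219.] 11
top [165.5 236.1] 102
top [248.  241.6] 23
turn z -80.8 shift(now axes) [ 251.8 -105.4   16.9] if turned first [144.5 231.6  16.1] pos [574.8  62.6 276.6] yaw 102.2 q [ 0.56  0.47 -0.96  1.69  0.41  1.2  -0.28] t 9.45 tilt [-0.002 -0.    -1.   ]
```

View pics/p3.png

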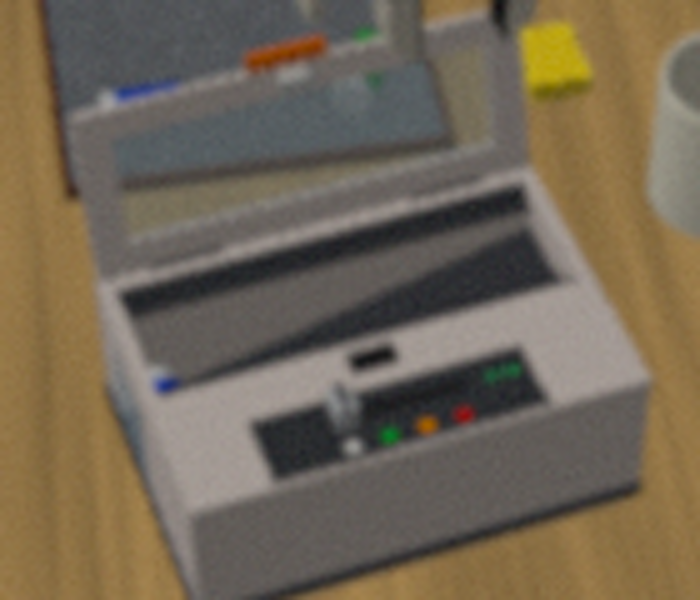

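The first cell is down at the low end (crop (165,382)). Next is the blue one in the left tray.

```bash
python3 -m inch '[0,0,0,25,-10.5,0,50, 0,0,0,25,-10.5,0,50, 0,0,0,25,-10.5,0,50, 0,0,0,25,-10.5,0,50, 0,0,0,25,-10.5,0,50]'
python3 -m inch '[0,0,0,25,-10.5,0,50, 0,0,0,25,-10.5,0,50, 0,0,0,25,-10.5,0,50, 0,0,0,25,-10.5,0,50, 0,0,0,25,-10.5,0,50]'
python3 -m inch '[0,0,-8,0,0,12,50, 0,0,-8,0,0,12,50, 0,0,-8,0,0,12,50, 0,0,-8,0,0,12,50, 0,0,-8,0,0,12,50]'
python3 -m inch '[0,0,-8,0,0,12,50, 0,0,-8,0,0,12,50, 0,0,-8,0,0,12,50, 0,0,-8,0,0,12,50, 0,0,-8,0,0,12,50]'
python3 - <<'E'
from h import *
for c in cells(cams.get_image("top")):print(c[:6])
go(418.4,286.3,23.5,3)
E
```

```text
time: 9.95
position: [496.5, 174.5, 276.7]
eef_rot: [0.628, 0.778, -0.001, -0.001]
wrist_force: [0.4, -0.0, -0.0]
finger_gap: 0.546
grasp_force: 0.0
time: 10.45
position: [418.8, 285.4, 276.8]
eef_rot: [0.628, 0.779, -0.001, -0.001]
wrist_force: [0.4, 0.4, -0.4]
finger_gap: 0.544
grasp_force: 0.0
time: 10.95
position: [419.4, 284.7, 216.3]
eef_rot: [0.321, 0.947, -0.001, -0.001]
wrist_force: [-0.2, -0.4, 0.2]
finger_gap: 0.547
grasp_force: 0.0
time: 11.45
position: [419.4, 284.6, 156.3]
eef_rot: [-0.023, 1.0, -0.0, -0.001]
wrist_force: [0.4, -0.2, -0.0]
finger_gap: 0.542
grasp_force: 0.0
('green', array([161.7, 192.3]), array([558.2, 306.8]), np.float64(-114.1), np.float64(34.6), np.float64(20.7))
('green', array([383.1, 204.8]), array([ 539.1, -374.3]), np.float64(-2.3), np.float64(35.5), np.float64(22.3))
turn z -0.0 shift(now axes) [ -0.5   2.9 130.9] if turned first [ -0.5   2.9 130.9] pos [418.6 283.6 154.4] yaw -177.0 q [ 0.28  0.67 -1.23  1.97  0.74  1.06  0.33] t 11.5 tilt [-0.004 -0.002 -1.   ]
```

```bash
python3 -m inch '[0,0,0,0,2.5,20,50, 0,0,0,0,0,20,50, 0,0,0,0,0,20,50, 0,0,0,0,0,20,50, 0,0,0,0,0,15,50]'
python3 -m inch '[0,0,0,0,0,15,50, 0,0,0,0,0,12,50, 0,0,0,0,0,9,50, 0,0,0,0,0,0,50, 0,0,0,0,0,0,50]'
python3 -m inch '[0,0,0,0,0,0,35, 0,0,0,0,0,0,24, 0,0,0,0,0,0,16, 0,0,0,0,0,0,16, 0,0,0,0,0,0,16]'
python3 -m inch '[0,0,0,0,0,-25,16, 0,0,0,0,0,-45,16, 0,0,0,0,0,-45,16, 0,0,0,0,0,-45,16, 0,0,0,0,0,-45,16]'
python3 -m inch '[0,0,8,0,0,-30,16, 0,0,8,0,0,-18,16, 0,0,8,0,0,0,16, 0,0,8,0,0,0,16, 0,0,8,0,0,0,16]'
python3 -m inch '[0,0,8,0,0,0,16, 0,0,8,0,0,0,16, 0,0,8,0,0,0,16, 0,0,8,0,0,0,16, 0,0,8,0,0,0,16]'
python3 - <<'E'
from h import *
s=cams.get_image("side")
cv2.imwrite("pics/p4.png",s)
x,y=w(66,20)
go(x,y,270,102.4)
E
```

```text
time: 12.0
position: [419.2, 286.9, 61.2]
eef_rot: [-0.019, 1.0, -0.0, -0.001]
wrist_force: [-0.3, -0.1, -0.0]
finger_gap: 0.544
grasp_force: 0.0
time: 12.5
position: [420.0, 287.7, 26.9]
eef_rot: [-0.02, 1.0, 0.0, 0.0]
wrist_force: [-0.2, 0.1, 0.9]
finger_gap: 0.542
grasp_force: 0.0
time: 13.0
position: [420.2, 287.5, 27.0]
eef_rot: [-0.019, 1.0, 0.0, 0.0]
wrist_force: [0.9, -0.1, 2.2]
finger_gap: 0.276
grasp_force: 30.0
time: 13.5
position: [419.4, 287.2, 233.2]
eef_rot: [-0.02, 1.0, -0.0, -0.0]
wrist_force: [1.9, 0.5, -1.1]
finger_gap: 0.275
grasp_force: 30.0
time: 14.0
position: [419.7, 287.2, 279.8]
eef_rot: [0.326, 0.945, -0.0, 0.0]
wrist_force: [0.9, -0.3, -1.2]
finger_gap: 0.274
grasp_force: 30.0
time: 14.5
position: [419.5, 287.3, 279.5]
eef_rot: [0.63, 0.777, -0.0, 0.0]
wrist_force: [0.2, 0.2, -1.3]
finger_gap: 0.275
grasp_force: 30.0
turn z -0.8 shift(now axes) [-250.3  107.8    9.8] if turned first [-251.8  104.1    9.8] pos [419.6 287.4 279.7] yaw 101.6 q [ 0.23  0.34 -1.06  1.85  0.32  1.15 -0.74] t 14.55 tilt [ 0. -0. -1.]
```

```bash
python3 -m inch '[0,0,-0.8,-25,10.5,0,16, 0,0,0,-25,10.5,0,16, 0,0,0,-25,10.5,0,16, 0,0,0,-25,10.5,0,16, 0,0,0,-25,10.5,0,16]'
python3 -m inch '[0,0,0,-25,10.5,0,16, 0,0,0,-25,10.5,0,16, 0,0,0,-25,10.5,0,16, 0,0,0,-25,10.5,0,16, 0,0,0,-25,10.5,0,16]'
python3 -m inch '[0,0,0,0,0,30,16, 0,0,0,0,0,40,16, 0,0,0,0,0,40,16, 0,0,0,0,0,30,16, 0,0,0,0,0,20,16]'
python3 - <<'E'
from h import *
x,y=w(66,19);go(x,y,90,102.4)
s=cams.get_image("side")
cv2.imwrite("pics/p5.png",cv2.resize(s[150:250,220:350],None,fx=6,fy=6,interpolation=2))
p=readout.observe()["position"];c,sn=np.cos(CH[2]),np.sin(CH[2]);ex=np.array([c,sn]);ey=np.array([-sn,c])
t=np.linspace(0,6.28,60)
for off in(-2,2,6):
  E=[[*(p[:2]+ey*(off-25)+ex*13.1*np.cos(a)),p[2]-11+13.1*np.sin(a)] for a in t];q=(proj("side",E)-[220,150])*6+2.5;print(off,q.min(0).round(),q.max(0).round())
E
```

```text
time: 15.05
position: [499.2, 176.3, 279.5]
eef_rot: [0.621, 0.784, -0.0, 0.0]
wrist_force: [0.8, 0.4, 0.1]
finger_gap: 0.275
grasp_force: 30.0
time: 15.55
position: [578.6, 66.4, 279.4]
eef_rot: [0.621, 0.784, -0.0, -0.0]
wrist_force: [-0.2, -0.2, -0.4]
finger_gap: 0.278
grasp_force: 30.0
time: 16.05
position: [576.5, 67.0, 116.8]
eef_rot: [0.621, 0.784, -0.001, -0.001]
wrist_force: [0.3, -0.3, -1.3]
finger_gap: 0.278
grasp_force: 30.0
turn z 0.8 shift(now axes) [-3.9 -1.9 26.8] if turned first [-3.9 -1.8 26.8] pos [576.5  67.  116.8] yaw 103.2 q [ 0.45  0.66 -0.83  1.82  0.59  0.94 -0.41] t 16.05 tilt [-0.004 -0.    -1.   ]
-2 [470. 197.] [525. 240.]
2 [467. 191.] [522. 234.]
6 [464. 185.] [519. 227.]
```

View pics/p5.png

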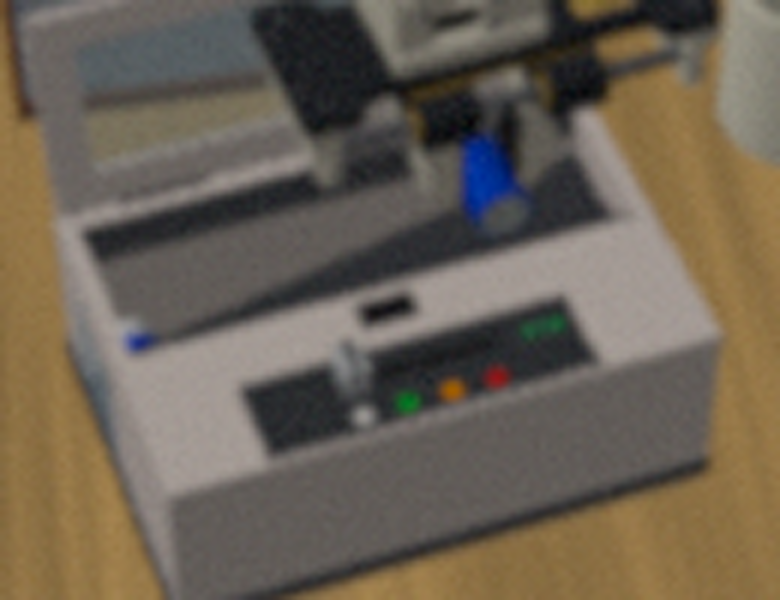

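Cell is square, with its disc at (507,217), and well aligned. Lowering and releasing.

```bash
python3 -m inch '[0,0,0.8,-4,-2,0,16, 0,0,0,0,0,6,16, 0,0,0,0,0,6,16, 0,0,0,0,0,4,16, 0,0,0,0,0,3,16]'
python3 -m inch '[0,0,0,0,0,4,16, 0,0,0,0,0,2,16, 0,0,0,0,0,2,16, 0,0,0,0,0,0,16, 0,0,0,0,0,0,16]'
python3 -m inch '[0,0,0,0,0,0,40, 0,0,0,0,0,0,42, 0,0,0,0,0,0,42, 0,0,0,0,0,0,42, 0,0,0,0,0,0,42]'
python3 -m inch '[0,0,0,0,0,-8,42, 0,0,0,0,0,-15,42, 0,0,0,0,0,-20,42, 0,0,0,0,0,-25,42, 0,0,0,0,0,-40,42]'
python3 -m inch '[0,0,0,0,0,-40,42, 0,0,0,0,0,-40,42, 0,0,0,0,0,0,42, 0,0,0,0,0,0,42, 0,0,0,0,0,0,42]'
python3 - <<'E'
from h import *
s=cams.get_image("side");t=cams.get_image("top")
a=cv2.resize(s[130:250,210:350],None,fx=3,fy=3,interpolation=2);b=cv2.resize(t[150:270,190:310],None,fx=3,fy=3,interpolation=2)
cv2.imwrite("pics/p6.png",np.hstack([a,b]))
for c in cells(t):print(c[:6])
for n,i in(("side",s),("top",t)):
  for b in blobs(i,"blue",10):print(n,b.mean(0).round(1),len(b))
go(558.3-2.3,306.5-5.6,270,67)
E
```

```text
time: 16.6
position: [578.1, 65.3, 102.0]
eef_rot: [0.627, 0.779, 0.002, 0.0]
wrist_force: [-1.2, 5.0, 1.5]
finger_gap: 0.279
grasp_force: 30.0
time: 17.1
position: [577.2, 65.1, 93.0]
eef_rot: [0.627, 0.779, 0.001, -0.001]
wrist_force: [-0.9, 5.7, -0.7]
finger_gap: 0.279
grasp_force: 30.0
time: 17.6
position: [577.4, 62.5, 92.8]
eef_rot: [0.628, 0.778, -0.0, 0.0]
wrist_force: [0.0, 0.1, 0.3]
finger_gap: 0.46
grasp_force: 0.1
time: 18.1
position: [576.2, 62.8, 201.4]
eef_rot: [0.628, 0.779, -0.001, -0.001]
wrist_force: [0.5, -1.0, 0.8]
finger_gap: 0.459
grasp_force: 0.0
time: 18.6
position: [576.7, 62.7, 280.4]
eef_rot: [0.628, 0.778, -0.001, -0.0]
wrist_force: [-0.4, 0.1, -0.9]
finger_gap: 0.461
grasp_force: 0.0
('blue', array([247.5, 238.9]), array([422.6,  39.4]), np.float64(-161.1), np.float64(40.5), np.float64(14.4))
('green', array([161.9, 192.2]), array([558.6, 306.5]), np.float64(-112.5), np.float64(36.0), np.float64(21.4))
('green', array([383. , 204.7]), array([ 539.5, -374.1]), np.float64(-3.1), np.float64(35.7), np.float64(19.7))
side [249.   80.5] 19
side [248.8 204.6] 31
top [ 51.  223.5] 10
top [247.5 238.9] 44
turn z 35.2 shift(now axes) [237.1  30.5   9.6] if turned first [ 211.2 -111.9    9.9] pos [576.5  62.7 279.6] yaw 102.2 q [ 0.56  0.47 -0.96  1.68  0.41  1.21 -0.28] t 18.7 tilt [-0.002 -0.    -1.   ]
```

View pics/p6.png

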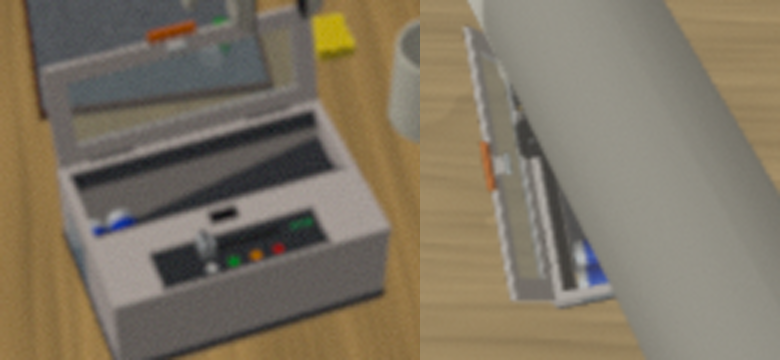

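Two blue cells are queued (side crop (100,225) and (120,220)). Now the left green one.

```bash
python3 -m inch '[0,0,0,24,3,0,40, 0,0,0,24,3,0,40, 0,0,0,24,3,0,40, 0,0,0,24,3,0,40, 0,0,0,24,3,0,40]'
python3 -m inch '[0,0,0,24,3,0,40, 0,0,0,24,3,0,40, 0,0,0,24,3,0,40, 0,0,0,24,3,0,40, 0,0,0,24,3,0,40]'
python3 -m inch '[0,0,7,0,0,20,40, 0,0,7,0,0,25,40, 0,0,7,0,0,25,40, 0,0,7,0,0,25,40, 0,0,7,0,0,25,40]'
python3 - <<'E'
from h import *
for c in cells(cams.get_image("top")):print(c[:6])
for b in blobs(cams.get_image("side"),"green",10):print(b.mean(0).round(1),len(b),ray("side",[b.mean(0)],20)[0,:2].round(1))
go(556.,301.,29,67)
E
```

```text
time: 19.2
position: [565.8, 184.2, 279.4]
eef_rot: [0.628, 0.779, -0.001, -0.001]
wrist_force: [0.6, -0.2, -0.5]
finger_gap: 0.434
grasp_force: 0.0
time: 19.7
position: [555.0, 304.6, 279.3]
eef_rot: [0.628, 0.779, -0.001, -0.001]
wrist_force: [-0.3, -0.2, 0.4]
finger_gap: 0.431
grasp_force: 0.0
time: 20.2
position: [554.9, 303.5, 158.3]
eef_rot: [0.834, 0.552, -0.001, -0.0]
wrist_force: [0.2, 0.5, 0.7]
finger_gap: 0.437
grasp_force: 0.0
('blue', array([251.3, 233.5]), array([439.1,  28.5]), np.float64(113.9), np.float64(38.8), np.float64(34.0))
('green', array([383.1, 204.8]), array([ 539.1, -374.3]), np.float64(-2.3), np.float64(35.5), np.float64(22.3))
[310.2 203.9] 17 [605.2  45. ]
[287.4 216.6] 13 [536.   9.]
[313.9 347.2] 182 [ 542.7 -376.5]
turn z 0.2 shift(now axes) [  1.3   3.9 126.9] if turned first [  1.3   3.9 126.9] pos [552.9 301.9 155.9] yaw 67.2 q [-0.03  0.64 -0.73  1.66  0.48  1.03 -1.31] t 20.3 tilt [-0.008 -0.004 -1.   ]
```

```bash
python3 -m inch '[0,0,0,0,2,20,40, 0,0,0,0,0,20,40, 0,0,0,0,0,20,40, 0,0,0,0,0,0,40, 0,0,0,0,0,0,40]'
python3 - <<'E'
from h import *
go(556.,301.,29,67)
E
```

```text
time: 20.8
position: [557.6, 303.5, 101.3]
eef_rot: [0.832, 0.555, -0.0, -0.0]
wrist_force: [0.0, 0.5, 0.3]
finger_gap: 0.435
grasp_force: 0.0
turn z 0.4 shift(now axes) [-2.9 -0.4 72.3] if turned first [-2.9 -0.4 72.3] pos [557.6 303.5 101.3] yaw 67.4 q [-0.05  0.71 -0.69  1.69  0.54  0.94 -1.35] t 20.8 tilt [-0.001  0.    -1.   ]
```

```bash
python3 -m inch '[0,0,0,-3,0,20,40, 0,0,0,0,0,20,40, 0,0,0,0,0,20,40, 0,0,0,0,0,11,40, 0,0,0,0,0,0,40]'
python3 -m inch '[0,0,0,0,0,0,30, 0,0,0,0,0,0,20, 0,0,0,0,0,0,16, 0,0,0,0,0,0,16, 0,0,0,0,0,0,16]'
python3 -m inch '[0,0,0,0,0,-25,16, 0,0,0,0,0,-45,16, 0,0,0,0,0,-45,16, 0,0,0,0,0,-45,16, 0,0,0,0,0,-45,16]'
python3 -m inch '[0,0,-7,0,0,-30,16, 0,0,-7,0,0,-18,16, 0,0,-7,0,0,0,16, 0,0,-7,0,0,0,16, 0,0,-7,0,0,0,16]'
python3 - <<'E'
from h import *
x,y=w(66,20)
go(x,y,280,102.4)
E
```

```text
time: 21.3
position: [555.6, 299.9, 28.4]
eef_rot: [0.833, 0.554, -0.001, -0.0]
wrist_force: [0.4, -1.0, 0.5]
finger_gap: 0.439
grasp_force: 0.0
time: 21.8
position: [557.1, 301.0, 30.8]
eef_rot: [0.833, 0.554, 0.001, 0.0]
wrist_force: [0.4, -0.1, 3.9]
finger_gap: 0.275
grasp_force: 29.8
time: 22.3
position: [555.9, 300.0, 236.3]
eef_rot: [0.833, 0.554, -0.0, 0.0]
wrist_force: [0.4, 0.3, -0.3]
finger_gap: 0.275
grasp_force: 29.8
time: 22.8
position: [556.2, 300.0, 282.7]
eef_rot: [0.626, 0.78, -0.0, 0.0]
wrist_force: [-0.3, -0.2, -1.6]
finger_gap: 0.274
grasp_force: 29.8
turn z 0.1 shift(now axes) [-234.7  -32.6    2.9] if turned first [-234.8  -32.1    2.9] pos [556.2 300.  282.7] yaw 102.5 q [ 0.1   0.57 -0.93  1.54  0.47  1.27 -0.68] t 22.8 tilt [ 0.    -0.001 -1.   ]
```

```bash
python3 -m inch '[0,0,0,-23.5,-3.2,0,16, 0,0,0,-23.5,-3.2,0,16, 0,0,0,-23.5,-3.2,0,16, 0,0,0,-23.5,-3.2,0,16, 0,0,0,-23.5,-3.2,0,16]'
python3 -m inch '[0,0,0,-23.5,-3.2,0,16, 0,0,0,-23.5,-3.2,0,16, 0,0,0,-23.5,-3.2,0,16, 0,0,0,-23.5,-3.2,0,16, 0,0,0,-23.5,-3.2,0,16]'
python3 -m inch '[0,0,0,0,0,30,16, 0,0,0,0,0,40,16, 0,0,0,0,0,40,16, 0,0,0,0,0,30,16, 0,0,0,0,0,19,16]'
python3 - <<'E'
from h import *
x,y=w(66,20);go(x,y,91.5,102.4)
s=cams.get_image("side")
cv2.imwrite("pics/p7.png",cv2.resize(s[150:250,220:350],None,fx=6,fy=6,interpolation=2))
p=readout.observe()["position"];c,sn=np.cos(CH[2]),np.sin(CH[2]);ex=np.array([c,sn]);ey=np.array([-sn,c])
t=np.linspace(0,6.28,60)
for off in(-2,2,6):
  E=[[*(p[:2]+ey*(off-25)+ex*13.1*np.cos(a)),p[2]-14.5+13.1*np.sin(a)] for a in t];q=(proj("side",E)-[220,150])*6+2.5;print(off,q.min(0).round(),q.max(0).round())
E
```

```text
time: 23.3
position: [565.3, 180.9, 282.4]
eef_rot: [0.628, 0.778, -0.0, -0.0]
wrist_force: [0.6, 0.0, -1.2]
finger_gap: 0.275
grasp_force: 29.8
time: 23.8
position: [574.5, 62.7, 282.5]
eef_rot: [0.628, 0.778, -0.0, -0.0]
wrist_force: [0.8, 0.6, -1.6]
finger_gap: 0.277
grasp_force: 29.8
time: 24.3
position: [573.0, 63.2, 120.8]
eef_rot: [0.628, 0.778, -0.002, -0.001]
wrist_force: [0.1, -0.4, 0.0]
finger_gap: 0.281
grasp_force: 29.8
turn z -0.2 shift(now axes) [ 0.   2.4 29.3] if turned first [ 0.   2.4 29.3] pos [573.   63.2 120.8] yaw 102.2 q [ 0.46  0.64 -0.83  1.82  0.58  0.94 -0.41] t 24.3 tilt [-0.004 -0.001 -1.   ]
-2 [464. 203.] [519. 246.]
2 [461. 197.] [516. 239.]
6 [458. 190.] [513. 233.]
```

View pics/p7.png

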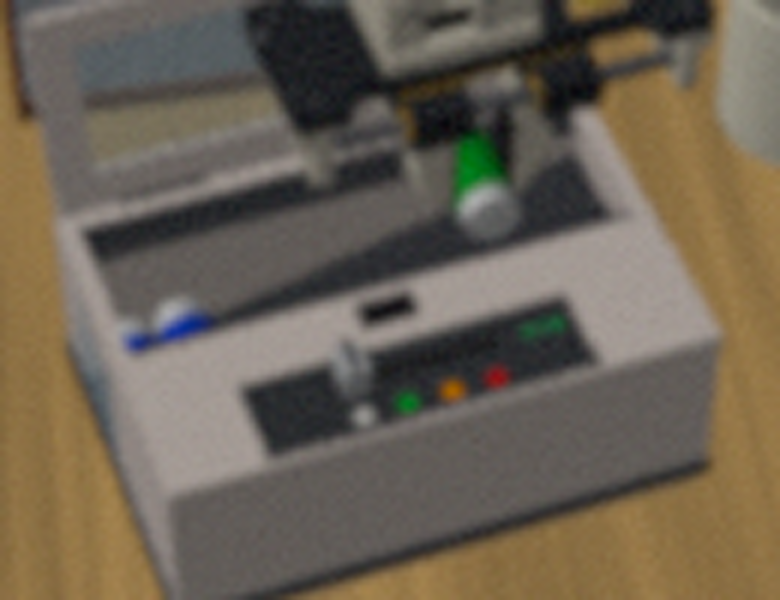

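Green cell is centred (disc at (490,215)); both blues are at the low end (130,335), (180,318). Lowering and releasing.

```bash
python3 -m inch '[0,0,0,0,2,0,16, 0,0,0,0,0,6,16, 0,0,0,0,0,6,16, 0,0,0,0,0,4,16, 0,0,0,0,0,4,16]'
python3 -m inch '[0,0,0,0,0,4,16, 0,0,0,0,0,3,16, 0,0,0,0,0,2,16, 0,0,0,0,0,0,16, 0,0,0,0,0,0,16]'
python3 -m inch '[0,0,0,0,0,0,40, 0,0,0,0,0,0,42, 0,0,0,0,0,0,42, 0,0,0,0,0,0,42, 0,0,0,0,0,0,42]'
python3 -m inch '[0,0,0,0,0,-8,42, 0,0,0,0,0,-15,42, 0,0,0,0,0,-20,42, 0,0,0,0,0,-25,42, 0,0,0,0,0,-40,42]'
python3 - <<'E'
from h import *
s=cams.get_image("side");t=cams.get_image("top")
for c in cells(t):print(c[:6])
for n,i in(("side",s),("top",t)):
 for k in("blue","green"):
  for b in blobs(i,k,10):print(n,k,b.mean(0).round(1),len(b))
go(539.3+6,-374.3,200,-2)
E
```

```text
time: 24.85
position: [577.2, 64.3, 103.9]
eef_rot: [0.628, 0.778, 0.0, 0.0]
wrist_force: [0.6, 0.0, -1.0]
finger_gap: 0.277
grasp_force: 29.8
time: 25.35
position: [577.0, 64.5, 94.8]
eef_rot: [0.628, 0.778, 0.0, -0.0]
wrist_force: [0.0, -0.0, -0.3]
finger_gap: 0.278
grasp_force: 29.8
time: 25.85
position: [577.0, 64.4, 94.8]
eef_rot: [0.628, 0.778, 0.0, 0.0]
wrist_force: [-1.1, 0.4, -0.3]
finger_gap: 0.458
grasp_force: 0.0
time: 26.35
position: [575.7, 64.1, 203.3]
eef_rot: [0.628, 0.779, -0.001, -0.001]
wrist_force: [1.1, -0.6, -0.4]
finger_gap: 0.461
grasp_force: 0.0
('blue', array([250.4, 237.2]), array([428. ,  30.8]), np.float64(-151.9), np.float64(49.0), np.float64(35.1))
('green', array([383. , 204.6]), array([ 539.7, -374. ]), np.float64(-2.0), np.float64(35.4), np.float64(19.2))
('green', array([244.4, 225.6]), array([462.6,  50.3]), np.float64(-99.0), np.float64(28.6), np.float64(23.3))
side blue [248.6 204.8] 30
side green [258.6 199.4] 60
side green [310.  203.9] 14
side green [287.4 216.6] 13
side green [314.  347.2] 181
top blue [ 51. 221.] 15
top blue [250.4 237.2] 142
top green [383.  204.6] 82
top green [244.4 225.6] 55
turn z -75.7 shift(now axes) [-422.9 -128.     8.5] if turned first [  19.7 -441.4    4.9] pos [580.4  66.1 209.4] yaw 102.3 q [ 0.52  0.54 -0.91  1.75  0.48  1.08 -0.34] t 26.45 tilt [ 0.01   0.001 -1.   ]
```

Green 1 is queued third (top (244,226)). Now the right green one.

```bash
python3 -m inch '[0,0,0,-42,-13,0,50, 0,0,0,-42,-13,0,50, 0,0,0,-42,-13,0,50, 0,0,0,-42,-13,0,50, 0,0,0,-42,-13,0,50]'
python3 -m inch '[0,0,0,-42,-13,0,50, 0,0,0,-42,-13,0,50, 0,0,0,-42,-13,0,50, 0,0,0,-42,-13,0,50, 0,0,0,-42,-13,0,50]'
python3 -m inch '[0,0,-7.6,0,0,5,50, 0,0,-7.6,0,0,5,50, 0,0,-7.6,0,0,5,50, 0,0,-7.6,0,0,5,50, 0,0,-7.6,0,0,5,50]'
python3 -m inch '[0,0,-7.6,0,0,5,50, 0,0,-7.6,0,0,5,50, 0,0,-7.6,0,0,5,50, 0,0,-7.6,0,0,5,50, 0,0,-7.6,0,0,5,50]'
python3 - <<'E'
from h import *
s=cams.get_image("side");t=cams.get_image("top")
for c in cells(t):print(c[:6])
for b in blobs(s,"green",10):print(b.mean(0).round(1),len(b),ray("side",[b.mean(0)],20)[0,:2].round(1))
go(545.3,-374.3,26,-2)
E
```

```text
time: 26.95
position: [557.8, -156.3, 203.8]
eef_rot: [0.628, 0.779, 0.0, 0.001]
wrist_force: [0.6, -0.5, 0.2]
finger_gap: 0.549
grasp_force: 0.0
time: 27.45
position: [538.7, -375.5, 203.8]
eef_rot: [0.628, 0.778, 0.0, 0.001]
wrist_force: [0.6, 0.2, 1.2]
finger_gap: 0.544
grasp_force: 0.0
time: 27.95
position: [539.1, -373.8, 178.5]
eef_rot: [0.338, 0.941, -0.0, 0.0]
wrist_force: [0.1, 1.0, 0.3]
finger_gap: 0.541
grasp_force: 0.0
time: 28.45
position: [539.0, -373.9, 153.4]
eef_rot: [0.013, 1.0, -0.0, 0.0]
wrist_force: [-0.4, 0.2, -0.4]
finger_gap: 0.544
grasp_force: 0.0
('blue', array([251.6, 236.1]), array([431.3,  27.2]), np.float64(-178.8), np.float64(45.7), np.float64(39.8))
('green', array([382.6, 208.2]), array([ 528.4, -372.5]), np.float64(-113.3), np.float64(24.4), np.float64(15.7))
('green', array([246.1, 225.1]), array([464.4,  45.2]), np.float64(-80.0), np.float64(36.5), np.float64(21.7))
[314.1 350.9] 60 [ 541.6 -385.4]
turn z 0.3 shift(now axes) [ -6.9  -0.5 126.5] if turned first [ -6.9  -0.4 126.5] pos [ 538.5 -373.7  152.5] yaw 178.3 q [ 1.24  0.84 -1.06  1.6   0.78  1.18  1.55] t 28.55 tilt [-0.     0.001 -1.   ]
```

```bash
python3 -m inch '[0,0,0,-7,0,20,50, 0,0,0,0,0,20,50, 0,0,0,0,0,20,50, 0,0,0,0,0,20,50, 0,0,0,0,0,15,50]'
python3 -m inch '[0,0,0,0,0,15,50, 0,0,0,0,0,12,50, 0,0,0,0,0,5,50, 0,0,0,0,0,0,50, 0,0,0,0,0,0,50]'
python3 -m inch '[0,0,0,0,0,0,35, 0,0,0,0,0,0,24, 0,0,0,0,0,0,16, 0,0,0,0,0,0,16, 0,0,0,0,0,0,16]'
python3 -m inch '[0,0,0,0,0,-25,16, 0,0,0,0,0,-45,16, 0,0,0,0,0,-45,16, 0,0,0,0,0,-45,16, 0,0,0,0,0,-15,16]'
python3 -m inch '[0,0,7.6,0,0,0,16, 0,0,7.6,0,0,0,16, 0,0,7.6,0,0,0,16, 0,0,7.6,0,0,0,16, 0,0,7.6,0,0,0,16]'
python3 -m inch '[0,0,7.6,0,0,0,16, 0,0,7.6,0,0,0,16, 0,0,7.6,0,0,0,16, 0,0,7.6,0,0,0,16, 0,0,7.6,0,0,0,16]'
python3 - <<'E'
from h import *
x,y=w(66,20)
go(x,y,200,102.4)
E
```

```text
time: 29.05
position: [544.8, -373.3, 54.8]
eef_rot: [0.015, 1.0, 0.001, -0.001]
wrist_force: [-0.1, 0.3, 0.6]
finger_gap: 0.546
grasp_force: 0.0
time: 29.55
position: [546.5, -374.0, 26.4]
eef_rot: [0.015, 1.0, -0.0, 0.001]
wrist_force: [-0.1, 0.2, 0.0]
finger_gap: 0.541
grasp_force: 0.0
time: 30.05
position: [546.1, -374.1, 26.1]
eef_rot: [0.015, 1.0, -0.0, 0.0]
wrist_force: [-1.0, -0.4, 2.0]
finger_gap: 0.28
grasp_force: 29.8
time: 30.55
position: [548.3, -374.1, 206.1]
eef_rot: [0.015, 1.0, -0.002, 0.003]
wrist_force: [1.1, -0.1, -0.8]
finger_gap: 0.274
grasp_force: 29.8
time: 31.05
position: [545.3, -373.7, 199.7]
eef_rot: [0.343, 0.939, 0.0, -0.001]
wrist_force: [0.9, 0.3, -0.4]
finger_gap: 0.273
grasp_force: 29.8
time: 31.55
position: [545.3, -373.6, 199.7]
eef_rot: [0.63, 0.777, -0.0, -0.001]
wrist_force: [-0.4, -0.8, 0.0]
finger_gap: 0.278
grasp_force: 29.8
turn z -0.5 shift(now axes) [421.7 119.8  -0. ] if turned first [420.7 123.2  -0. ] pos [ 545.3 -373.6  199.7] yaw 101.9 q [ 1.11  0.67 -0.82  1.55  0.52  1.15  0.39] t 31.55 tilt [-0.001  0.001 -1.   ]
```

```bash
python3 -m inch '[0,0,-0.5,42,12.3,0,16, 0,0,0,42,12.3,0,16, 0,0,0,42,12.3,0,16, 0,0,0,42,12.3,0,16, 0,0,0,42,12.3,0,16]'
python3 -m inch '[0,0,0,42,12.3,0,16, 0,0,0,42,12.3,0,16, 0,0,0,42,12.3,0,16, 0,0,0,42,12.3,0,16, 0,0,0,42,12.3,0,16]'
python3 -m inch '[0,0,0,0,0,20,16, 0,0,0,0,0,25,16, 0,0,0,0,0,25,16, 0,0,0,0,0,10,16, 0,0,0,0,0,0,16]'
python3 - <<'E'
from h import *
x,y=w(66,20);go(x,y,91,102.4)
s=cams.get_image("side")
c0=cv2.resize(s[150:250,220:350],None,fx=6,fy=6,interpolation=2)
cv2.imwrite("pics/p8.png",c0)
print([(r,c0[r,505].tolist()) for r in range(204,256,4)])
p=readout.observe()["position"];c,sn=np.cos(CH[2]),np.sin(CH[2]);ex=np.array([c,sn]);ey=np.array([-sn,c])
t=np.linspace(0,6.28,60)
for off in(-2,2,6):
  E=[[*(p[:2]+ey*(off-25)+ex*13.1*np.cos(a)),p[2]-10+13.1*np.sin(a)] for a in t];q=(proj("side",E)-[220,150])*6+2.5;print(off,q.min(0).round(),q.max(0).round())
E
```

```text
time: 32.05
position: [559.2, -153.9, 200.0]
eef_rot: [0.624, 0.781, -0.0, -0.0]
wrist_force: [0.1, -0.0, -1.7]
finger_gap: 0.272
grasp_force: 29.8
time: 32.55
position: [573.0, 64.3, 200.0]
eef_rot: [0.624, 0.781, -0.0, -0.0]
wrist_force: [1.0, 0.5, -0.8]
finger_gap: 0.276
grasp_force: 29.8
time: 33.05
position: [572.1, 62.7, 118.9]
eef_rot: [0.624, 0.781, -0.001, -0.001]
wrist_force: [0.5, -0.0, -0.7]
finger_gap: 0.275
grasp_force: 29.8
turn z 0.4 shift(now axes) [ 0.3  3.5 27.9] if turned first [ 0.4  3.5 27.9] pos [572.1  62.7 118.9] yaw 102.8 q [ 0.47  0.64 -0.83  1.83  0.58  0.94 -0.4 ] t 33.05 tilt [-0.004 -0.    -1.   ]
[(204, [97, 97, 97]), (208, [92, 92, 94]), (212, [92, 94, 94]), (216, [91, 94, 92]), (220, [89, 90, 89]), (224, [85, 85, 85]), (228, [78, 79, 77]), (232, [68, 68, 65]), (236, [58, 55, 53]), (240, [54, 51, 49]), (244, [63, 64, 64]), (248, [83, 87, 92]), (252, [110, 115, 122])]
-2 [467. 193.] [523. 236.]
2 [464. 187.] [520. 230.]
6 [461. 181.] [516. 223.]
```

View pics/p8.png

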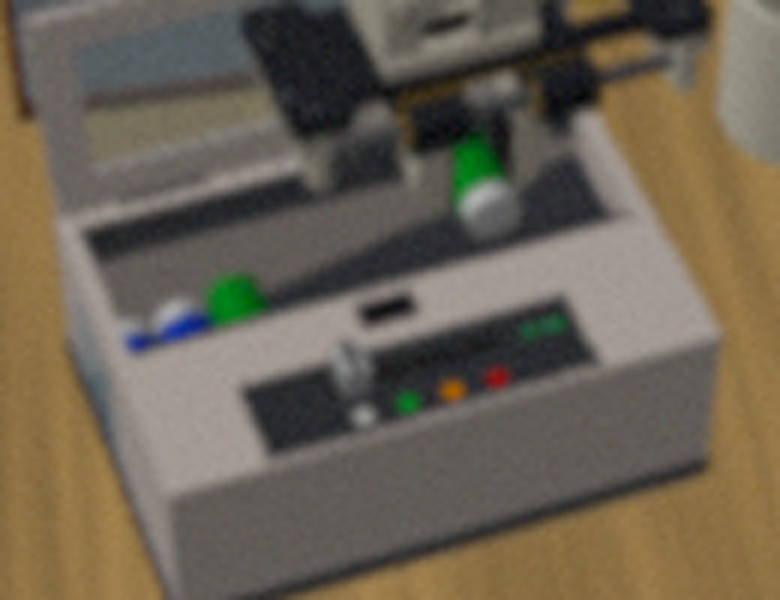

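Green cell's disc at (490,208) sits about 2–3 mm towards the camera; the queue is blue (130,335), blue (180,320), green (235,297). I'll correct for that and lower.

```bash
python3 -m inch '[0,0,0.4,2.5,3,0,16, 0,0,0,0,0,6,16, 0,0,0,0,0,6,16, 0,0,0,0,0,4,16, 0,0,0,0,0,3,16]'
python3 -m inch '[0,0,0,0,0,4,16, 0,0,0,0,0,2,16, 0,0,0,0,0,2,16, 0,0,0,0,0,0,16, 0,0,0,0,0,0,16]'
python3 -m inch '[0,0,0,0,0,0,40, 0,0,0,0,0,0,42, 0,0,0,0,0,0,42, 0,0,0,0,0,0,42, 0,0,0,0,0,0,42]'
python3 -m inch '[0,0,0,0,0,-8,42, 0,0,0,0,0,-15,42, 0,0,0,0,0,-20,42, 0,0,0,0,0,-25,42, 0,0,0,0,0,-40,42]'
python3 -m inch '[0,0,0,0,0,-40,42, 0,0,0,0,0,-40,30, 0,0,0,0,0,0,15, 0,0,0,0,0,0,2, 0,0,0,0,0,0,0]'
python3 - <<'E'
from h import *
s=cams.get_image("side");t=cams.get_image("top")
a=cv2.resize(s[130:250,210:350],None,fx=4,fy=4,interpolation=2)
cv2.imwrite("pics/p9.png",a)
for n,i in(("side",s),("top",t)):
 for k in("blue","green"):
  for b in blobs(i,k,10):print(n,k,b.mean(0).round(1),len(b))
h=cv2.cvtColor(s,cv2.COLOR_BGR2HSV);m=cv2.inRange(h,(3,150,90),(14,255,255));n,l,st,ce=cv2.connectedComponentsWithStats(m)
print([(ce[i].round(1),st[i,4]) for i in range(1,n) if st[i,4]>15])
h=cv2.cvtColor(t,cv2.COLOR_BGR2HSV);m=cv2.inRange(h,(3,150,90),(14,255,255));n,l,st,ce=cv2.connectedComponentsWithStats(m)
print([(ce[i].round(1),st[i,4]) for i in range(1,n) if st[i,4]>10])
# lid edge predicted for open angles
for a in(1.8,1.9,2.0,2.1):
  E=[*w(0,66-100*np.cos(a)+6*np.sin(a)),101+100*np.sin(a)+6*np.cos(a)];print(a,np.round(E,0),proj("side",E).round(1),proj("top",E).round(1))
E
```

```text
time: 33.6
position: [575.8, 65.6, 101.3]
eef_rot: [0.627, 0.779, -0.0, -0.0]
wrist_force: [0.8, -0.7, -0.8]
finger_gap: 0.278
grasp_force: 29.8
time: 34.1
position: [576.0, 65.7, 93.7]
eef_rot: [0.627, 0.779, -0.0, 0.0]
wrist_force: [1.2, -2.0, -1.0]
finger_gap: 0.276
grasp_force: 29.8
time: 34.6
position: [576.1, 66.2, 93.9]
eef_rot: [0.627, 0.779, 0.0, 0.0]
wrist_force: [-1.0, 0.2, 0.6]
finger_gap: 0.459
grasp_force: 0.0
time: 35.1
position: [574.8, 65.8, 202.3]
eef_rot: [0.627, 0.779, -0.001, -0.001]
wrist_force: [0.3, -0.2, 1.1]
finger_gap: 0.455
grasp_force: 0.0
time: 35.6
position: [575.4, 65.7, 281.4]
eef_rot: [0.627, 0.779, -0.001, -0.0]
wrist_force: [0.7, -0.1, -0.5]
finger_gap: 0.159
grasp_force: 0.0
side blue [227.5  84.5] 10
side blue [248.6 204.7] 31
side green [263.7 197.5] 146
side green [309.9 204.1] 16
side green [287.4 216.6] 13
top blue [247.2 242. ] 13
[(array([189.7, 144.7]), np.int32(89)), (array([266.5, 140.2]), np.int32(49))]
[(array([ 76.5, 131.4]), np.int32(21)), (array([212. , 204.7]), np.int32(31)), (array([157.6, 283.6]), np.int32(428))]
1.8 [495. 122. 197.] [[265.7 142. ]] [[213.5 205. ]]
1.9 [493. 132. 194.] [[264.6 140.6]] [[210.2 205.9]]
2.0 [491. 140. 189.] [[263.5 139.6]] [[207.  206.8]]
2.1 [489. 149. 184.] [[262.5 138.9]] [[204.1 207.7]]
```

View pics/p9.png

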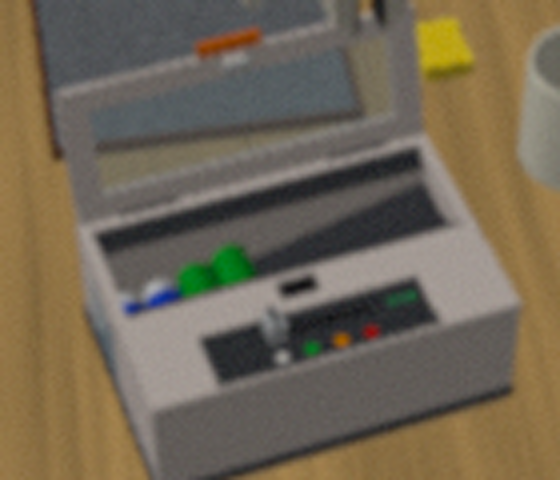

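All four are queued: blue, blue, green, green (crop (125,305), (160,295), (195,280), (232,263)). The lid is at about 1.85 rad. Moving behind it with the fingers closed.

```bash
python3 -m inch '[0,0,0,0,-13,0,0, 0,0,0,0,-13,0,0, 0,0,0,0,-13,0,0, 0,0,0,0,-13,0,0, 0,0,0,0,-13,0,0]'
python3 -m inch '[0,0,0,24,0,0,0, 0,0,0,24,0,0,0, 0,0,0,24,0,0,0, 0,0,0,24,0,0,0, 0,0,0,24,0,0,0]'
python3 - <<'E'
from h import *
x,y=w(0,140);go(x,y,185,102.4)
E
```

```text
time: 36.2
position: [511.4, 52.1, 281.0]
eef_rot: [0.627, 0.779, -0.0, -0.001]
wrist_force: [-0.2, -0.6, 0.3]
finger_gap: 0.006
grasp_force: 0.0
time: 36.7
position: [486.1, 169.9, 281.6]
eef_rot: [0.627, 0.779, -0.0, -0.0]
wrist_force: [1.0, 0.4, 0.5]
finger_gap: 0.007
grasp_force: 0.0
turn z -0.1 shift(now axes) [-2.8 -1.7 96.6] if turned first [-2.8 -1.7 96.6] pos [486.1 169.9 281.6] yaw 102.3 q [ 0.47  0.35 -1.04  1.83  0.33  1.15 -0.47] t 36.7 tilt [-0. -0. -1.]
```

```bash
python3 -m inch '[0,0,0,-2,-1.5,20,0, 0,0,0,0,0,25,0, 0,0,0,0,0,25,0, 0,0,0,0,0,21,0, 0,0,0,0,0,0,0]'
python3 -m inch '[0,0,0,-16,0,0,0, 0,0,0,-16,0,0,0, 0,0,0,-12,0,0,0, 0,0,0,-10,0,0,0, 0,0,0,-10,0,0,0]'
python3 -m inch '[0,0,0,-8,0,0,0, 0,0,0,-8,0,0,0, 0,0,0,-12,0,1,0, 0,0,0,-12,0,1,0, 0,0,0,0,0,0,0]'
python3 - <<'E'
from h import *
x,y=w(0,-10);go(x,y,160,102.4);print(readout.observe()["wrist_force"])
E
```

```text
time: 37.2
position: [483.5, 165.9, 188.2]
eef_rot: [0.627, 0.779, -0.002, -0.002]
wrist_force: [-1.1, 0.1, 1.1]
finger_gap: 0.001
grasp_force: 0.0
time: 37.7
position: [499.9, 104.4, 191.4]
eef_rot: [0.627, 0.779, 0.001, 0.0]
wrist_force: [-0.5, 1.0, 0.8]
finger_gap: 0.003
grasp_force: 0.8
time: 38.2
position: [508.4, 62.8, 188.2]
eef_rot: [0.628, 0.778, -0.001, 0.0]
wrist_force: [0.3, -0.6, 0.4]
finger_gap: 0.004
grasp_force: 0.2
turn z -0.2 shift(now axes) [-43.5  -0.2  28.2] if turned first [-43.5  -0.4  28.2] pos [508.4  62.8 188.2] yaw 102.2 q [ 0.59  0.45 -0.95  1.93  0.44  0.98 -0.35] t 38.2 tilt [-0.001 -0.001 -1.   ]
[ 0.28014842 -0.57491184  0.38634491]
```

```bash
python3 -m inch '[0,0,0,-11,0,4,0, 0,0,0,-10,0,5,0, 0,0,0,-11,0,9,0, 0,0,0,-11,0,10,0, 0,0,0,-6,0,8,0]'
python3 -m inch '[0,0,0,-6,0,8,0, 0,0,0,-5,0,8,0, 0,0,0,-3,0,3,0, 0,0,0,0,0,0,0, 0,0,0,0,0,0,0]'
python3 - <<'E'
from h import *
x,y=w(0,-34);go(x,y,124,102.4);print(readout.observe()["wrist_force"])
s=cams.get_image("side");cv2.imwrite("pics/p10.png",cv2.resize(s[110:250,210:350],None,fx=4,fy=4,interpolation=2))
E
```

```text
time: 38.7
position: [518.6, 15.9, 151.5]
eef_rot: [0.628, 0.779, -0.0, -0.0]
wrist_force: [-0.7, 1.9, 1.5]
finger_gap: 0.002
grasp_force: 0.9
time: 39.2
position: [521.4, 5.0, 133.8]
eef_rot: [0.627, 0.779, 0.0, -0.0]
wrist_force: [-3.0, 4.3, 4.9]
finger_gap: 0.006
grasp_force: 2.8
turn z 0.0 shift(now axes) [-8.2 -0.7  9.8] if turned first [-8.2 -0.7  9.8] pos [521.4   5.  133.8] yaw 102.4 q [ 0.64  0.54 -0.88  1.95  0.53  0.89 -0.3 ] t 39.2 tilt [-0.     0.001 -1.   ]
[-3.02122568  4.34877917  4.88899705]
```

View pics/p10.png

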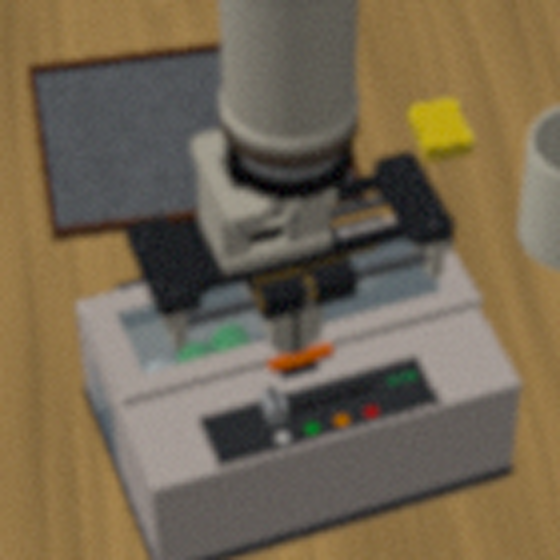

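Lid is nearly shut, with the tab at (300,357) directly under the fingertips. Pressing.

```bash
python3 -m inch '[0,0,0,-4,0,1,0, 0,0,0,-3,0,2,0, 0,0,0,0,0,2,0, 0,0,0,0,0,2,0, 0,0,0,0,0,1,0]'
python3 -m inch '[0,0,0,0,0,1,0, 0,0,0,0,0,1,0, 0,0,0,0,0,1,0, 0,0,0,0,0,0,0, 0,0,0,0,0,0,0]'
```

```text
time: 39.75
position: [522.6, -3.7, 125.2]
eef_rot: [0.627, 0.779, -0.001, -0.0]
wrist_force: [-1.0, -0.1, -0.2]
finger_gap: 0.002
grasp_force: 0.0
time: 40.25
position: [522.9, -3.5, 124.0]
eef_rot: [0.627, 0.779, -0.001, 0.001]
wrist_force: [-6.3, -2.2, 15.1]
finger_gap: 0.005
grasp_force: 7.7
```

```bash
python3 -m inch '[0,0,0,0,0,1,0, 0,0,0,0,0,1,0, 0,0,0,0,0,0,0, 0,0,0,0,0,0,0, 0,0,0,0,0,0,0]'
python3 -m inch '[0,0,0,0,0,-6,0, 0,0,0,0,0,-10,0, 0,0,0,0,0,-15,0, 0,0,0,0,0,-20,0, 0,0,0,0,0,-25,0]'
python3 - <<'E'
from h import *
s=cams.get_image("side");cv2.imwrite("pics/p11.png",cv2.resize(s[150:250,220:350],None,fx=6,fy=6,interpolation=2))
h=cv2.cvtColor(s,cv2.COLOR_BGR2HSV);m=cv2.inRange(h,(3,150,90),(14,255,255));n,l,st,ce=cv2.connectedComponentsWithStats(m)
print([(ce[i].round(1),st[i,4]) for i in range(1,n) if st[i,4]>15])
for y,z in((-36,107),(-36,112),(-36,117)):print(z,proj("side",[*w(0,y),z]).round(1))
for x in(-30,-10,10,30):print(x,(proj("side",[[*w(x,-70),118],[*w(x,-85),100]])-[220,150]).round(1)*6)
go(*w(-30,-70),150,102.4)
E
```

```text
time: 40.75
position: [523.0, -3.5, 123.5]
eef_rot: [0.627, 0.779, -0.002, 0.001]
wrist_force: [-11.7, -2.3, 31.3]
finger_gap: 0.004
grasp_force: 15.6
time: 41.25
position: [522.5, -2.8, 197.5]
eef_rot: [0.627, 0.779, -0.0, -0.001]
wrist_force: [1.1, -0.7, 1.3]
finger_gap: 0.006
grasp_force: 0.0
[(array([190.1, 144.3]), np.int32(92)), (array([285. , 201.4]), np.int32(40))]
107 [[283.2 200.4]]
112 [[283.2 199.1]]
117 [[283.2 197.9]]
-30 [[339.6 362.4]
 [352.2 415.2]]
-10 [[384.6 349.2]
 [396.6 402. ]]
10 [[429.  336.6]
 [441.  389.4]]
30 [[473.4 324. ]
 [485.4 376.8]]
turn z -0.0 shift(now axes) [-36.4 -33.1  51.5] if turned first [-36.4 -33.1  51.5] pos [525.2  -2.1 201.7] yaw 102.4 q [ 0.71  0.45 -0.95  1.9   0.43  1.01 -0.21] t 41.3 tilt [ 0.005  0.    -1.   ]
```

View pics/p11.png

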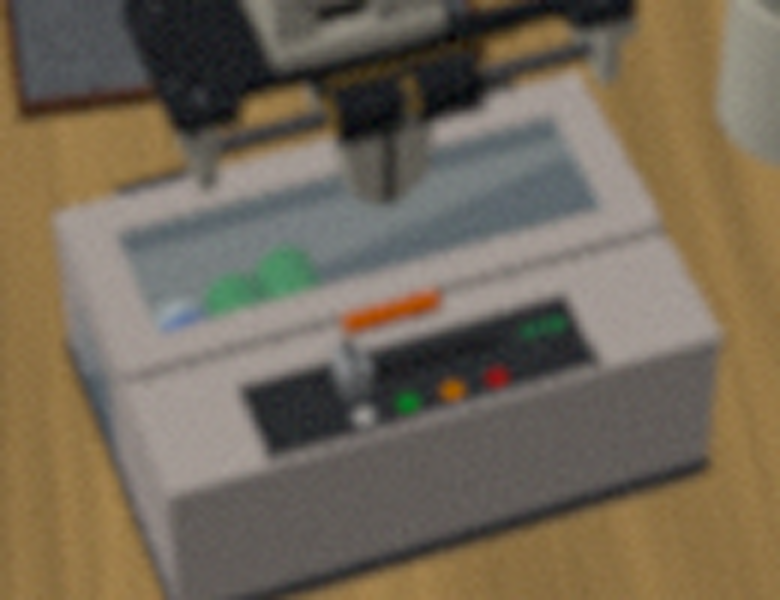

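Lid stays shut: the tab at (390,310) is flush and the cells show through the pane. Now measuring the selector grip.

Run:
```python
from h import *
c,sn=np.cos(CH[2]),np.sin(CH[2]);Ri=np.array([[c,-sn],[sn,c]])
P=ray("top",[np.array([402,297])/5-.4+[195,150]],118)[0];print("top grip own",((P[:2]-CH[:2])@Ri).round(1))
P=ray("side",[(np.array([352,346])-2.5-[11,0])/6+[220,150]],118)[0];print("side grip own",((P[:2]-CH[:2])@Ri).round(1))
im=cv2.imread("pics/top0.png");cr=im[200:218,268:288];print(cv2.cvtColor(cr,cv2.COLOR_BGR2GRAY))
go(*w(-30,-66),150,102.4)
```

```text
top grip own [-28.7 -65.5]
side grip own [-27.  -60.3]
[[120  81  75  75  67  61  68  74  76  76  75  75  78  81  99 150 146 136
  137 136]
 [128  88  74  75  69  61  64  73  74  76  75  87  98  97  97 148 147 137
  133 133]
 [136  94  76  75  75  64  65  74  76  77  78  99 112 112 100 124 143 140
  137 138]
 [137  96  78  76  76  63  62  72  75  75  77  95 111 108  95 117 145 144
  141 141]
 [146 103  77  75  76  65  61  70  75  74  78  82  85  86  83 111 149 147
  140 140]
 [162 117  81  76  74  68  61  69  73  74  75  76  79  76  77  98 152 150
  143 142]
 [165 126  88  76  75  70  65  73  86  87  80  75  77  78  77  91 149 155
  147 145]
 [166 137  95  79  86  91  93 111 133 136 100  76  80  93  95  92 122 150
  151 149]
 [166 137  95  87 133 142 139 129 119 115  89  80 107 156 165 131 123 147
  148 145]
 [167 146 103  83 104 106 103 105 113 112 101  88 120 165 173 144 124 149
  147 142]
 [168 161 116  84  96 138 147 149 150 150 129  97  98 144 152 122 108 151
  149 143]
 [168 166 129  90  99 146 150 143 136 128 106  85  80  97 102  88  94 148
  154 147]
 [168 167 136  95  89 112 112  97  89  86  82  79  76  78  77  78  83 122
  148 148]
 [168 166 138  97  79  83  81  74  71  74  78  76  76  77  77  76  81 116
  148 151]
 [169 168 146 103  79  77  77  75  76  78  76  76  77  76  76  76  81 112
  151 152]
 [169 170 163 118  82  77  76  76  75  77  76  77  75  78  75  76  79  98
  153 156]
 [169 169 166 129  89  76  77  76  77  76  77  75  75  79  78  78  77  93
  149 154]
 [168 170 166 137  96  78  76  75  76  76  76  76  77  77  77  77  78  83
  120 146]]
turn z -0.0 shift(now axes) [-32.4 -33.1  51.5] if turned first [-32.4 -33.1  51.5] pos [525.2  -2.1 201.7] yaw 102.4 q [ 0.71  0.45 -0.95  1.9   0.43  1.01 -0.21] t 41.3 tilt [ 0.005  0.    -1.   ]
```

```bash
python3 -m inch '[0,0,0,-10,-10,0,40, 0,0,0,-11,-10,0,40, 0,0,0,-10,-10,0,40, 0,0,0,0,0,20,40, 0,0,0,0,0,20,40]'
python3 -m inch '[0,0,0,0,0,7,40, 0,0,0,0,0,0,40, 0,0,0,0,0,0,40, 0,0,0,0,0,0,40, 0,0,0,0,0,0,40]'
python3 - <<'E'
from h import *
go(*w(-28.5,-65.5),121.5,102.4)
E
```

```text
time: 41.8
position: [501.1, -40.6, 157.4]
eef_rot: [0.628, 0.778, 0.0, 0.001]
wrist_force: [0.3, -1.0, 0.4]
finger_gap: 0.39
grasp_force: 0.0
time: 42.3
position: [501.0, -39.5, 150.5]
eef_rot: [0.627, 0.779, 0.0, 0.001]
wrist_force: [-0.5, 0.4, 0.1]
finger_gap: 0.435
grasp_force: 0.0
turn z -0.1 shift(now axes) [-0.6  0.3 29. ] if turned first [-0.6  0.3 29. ] pos [501.  -39.5 150.5] yaw 102.3 q [ 0.76  0.48 -0.91  1.99  0.49  0.9  -0.19] t 42.3 tilt [ 0.001 -0.    -1.   ]
```

```bash
python3 -m inch '[0,0,0,-0.5,0,12,40, 0,0,0,0,0,10,40, 0,0,0,0,0,5,40, 0,0,0,0,0,2,40, 0,0,0,0,0,0,40]'
python3 -m inch '[0,0,0,0,0,0,30, 0,0,0,0,0,0,20, 0,0,0,0,0,0,12, 0,0,0,0,0,0,6, 0,0,0,0,0,0,6]'
python3 - <<'E'
from h import *
go(*w(10,-65.5),121.5,102.4);print(readout.observe()["wrist_force"])
E
```

```text
time: 42.8
position: [500.1, -39.9, 120.2]
eef_rot: [0.627, 0.779, -0.0, -0.001]
wrist_force: [0.8, -0.2, -0.4]
finger_gap: 0.43
grasp_force: 0.0
time: 43.3
position: [502.8, -39.6, 121.3]
eef_rot: [0.627, 0.779, 0.002, 0.002]
wrist_force: [5.8, 0.6, -5.6]
finger_gap: 0.129
grasp_force: 30.0
turn z -0.0 shift(now axes) [-0.1 37.  -0. ] if turned first [-0.1 37.  -0. ] pos [502.8 -39.6 121.3] yaw 102.4 q [ 0.73  0.53 -0.87  2.01  0.54  0.85 -0.23] t 43.3 tilt [ 0.005  0.001 -1.   ]
[ 5.80139312  0.5776406  -5.57246918]
```

```bash
python3 -m inch '[0,0,0,0,6,0,6, 0,0,0,0,8,0,6, 0,0,0,0,8,0,6, 0,0,0,0,8,0,6, 0,0,0,0,7,0,6]'
python3 -m inch '[0,0,0,0,0,0,6, 0,0,0,0,0,0,6, 0,0,0,0,0,0,25, 0,0,0,0,0,0,40, 0,0,0,0,0,0,40]'
python3 - <<'E'
from h import *
go(*w(10,-65.5),121.5,102.4);print(readout.observe()["wrist_force"])
E
python3 -m inch '[0,0,0,0,0,-8,40, 0,0,0,0,0,-20,40, 0,0,0,0,0,-40,40, 0,0,0,0,0,-50,40, 0,0,0,0,0,-50,40]'
python3 -m inch '[0,0,0,-50,0,0,40, 0,0,0,-50,0,0,40, 0,0,0,-50,0,0,40, 0,0,0,-50,0,0,40, 0,0,0,-50,0,0,40]'
python3 -m inch '[0,0,0,-50,0,0,40, 0,0,0,-50,0,0,40, 0,0,0,-50,0,0,40, 0,0,0,-30,0,0,40, 0,0,0,0,0,0,40]'
python3 - <<'E'
from h import *
s=cams.get_image("side");t=cams.get_image("top")
a=cv2.resize(s[180:240,255:330],None,fx=6,fy=6,interpolation=2)
b=cv2.resize(t[165:225,245:290],None,fx=6,fy=6,interpolation=2)
cv2.imwrite("pics/p12.png",np.hstack([a,b]))
print(cv2.cvtColor(t[185:210,266:286],cv2.COLOR_BGR2GRAY))
E
```

```text
time: 43.8
position: [537.1, -32.1, 121.2]
eef_rot: [0.627, 0.779, -0.0, 0.0]
wrist_force: [-1.4, -0.1, 6.3]
finger_gap: 0.128
grasp_force: 30.0
time: 44.3
position: [535.7, -32.4, 120.3]
eef_rot: [0.627, 0.779, -0.001, -0.001]
wrist_force: [-1.2, -0.5, -0.1]
finger_gap: 0.338
grasp_force: 0.0
turn z -0.1 shift(now axes) [-0.1  3.3 -1.2] if turned first [-0.1  3.3 -1.2] pos [535.7 -32.4 120.3] yaw 102.3 q [ 0.67  0.58 -0.85  1.93  0.56  0.89 -0.25] t 44.3 tilt [-0.001 -0.    -1.   ]
[-1.19682559 -0.53384121 -0.12148282]
time: 44.8
position: [535.8, -31.9, 290.5]
eef_rot: [0.627, 0.779, -0.0, -0.001]
wrist_force: [1.1, -0.6, 0.1]
finger_gap: 0.436
grasp_force: 0.0
time: 45.3
position: [589.9, -278.5, 289.4]
eef_rot: [0.627, 0.779, -0.0, 0.0]
wrist_force: [0.8, 0.4, 1.0]
finger_gap: 0.436
grasp_force: 0.0
time: 45.8
position: [626.5, -458.8, 287.1]
eef_rot: [0.63, 0.777, -0.001, -0.0]
wrist_force: [-0.7, -0.4, -0.9]
finger_gap: 0.436
grasp_force: 0.0
[[ 88  77  77  76  77  78  76  77  79  77  77  76  79  96 149 143 133 133
  132 130]
 [ 94  78  76  77  77  77  77  77  77  76  76  78  7
[... 1288 characters left out ...]
  99 148
  148 137]
 [162 166 135  96  80  77  77  67  68  75  76  76  81  99 113 113 102 122
  143 142]
 [161 166 138  97  79  78  77  70  66  72  78  78  79  97 110 108  96 117
  146 144]
 [159 166 147 104  80  77  76  65  62  72  77  78  76  83  89  87  85 113
  148 146]
 [144 161 162 119  85  77  77  71  65  71  75  77  79  77  80  77  77 100
  151 149]
 [134 160 163 127  88  78  78  73  64  67  76  77  78  77  77  78  78  93
  148 152]
 [138 161 166 137  95  78  79  74  66  68  74  77  77  77  80  93  95  92
  123 149]
 [139 162 165 138  97  78  78  77  65  65  74  78  77  82 106 155 163 131
  122 148]
 [144 161 166 146 104  80  78  79  67  65  73  77  77  83 119 165 172 143
  123 149]]
```

View pics/p12.png

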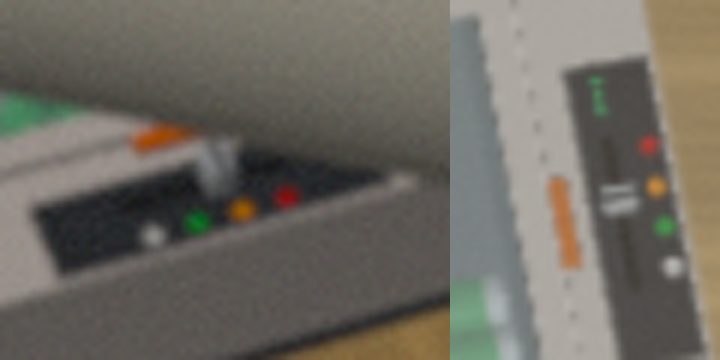

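Run:
```python
from h import *
t=cams.get_image("top").astype(float)
c,sn=np.cos(CH[2]),np.sin(CH[2]);Ri=np.array([[c,-sn],[sn,c]])
own=lambda uv,z:((ray("top",uv,z)[:,:2]-CH[:2])@Ri)
L=np.array([[270,197.6],[271,197.4],[272,197.2],[273,197.0],[274,196.9]])
print("line own",own(L,118).round(1).tolist())
h=cv2.cvtColor(t.astype(np.uint8),cv2.COLOR_BGR2HSV)
for nm,lo,hi in(("red",(0,120,60),(8,255,255)),("red2",(172,120,60),(180,255,255)),("amber",(12,120,80),(22,255,255)),("green",(45,80,60),(80,255,255))):
  m=cv2.inRange(h,lo,hi)[185:215,274:286];ys,xs=np.nonzero(m)
  if len(xs):
    wt=h[ys+185,xs+274,1].astype(float);print(nm,len(xs),own([[np.average(xs,weights=wt)+274,np.average(ys,weights=wt)+185]],100).round(1))
g=cv2.cvtColor(t.astype(np.uint8),cv2.COLOR_BGR2GRAY)[206:213,278:286].astype(float)-90;g[g<0]=0;g[:,6:]=0
ys,xs=np.mgrid[206:213,278:286];print("white",own([[np.average(xs,weights=g),np.average(ys,weights=g)]],100).round(1))
```

```text
line own [[6.1, -57.8], [6.1, -60.7], [6.2, -63.6], [6.2, -66.5], [6.0, -69.3]]
red 7 [[ 30.5 -85.2]]
amber 8 [[ 10.5 -85.1]]
green 7 [[ -9.  -85.2]]
white [[-29.4 -85.3]]
```

The line reads 6.1 against amber at 10.5, so it needs +4.4 mm. Re-gripping.

```bash
python3 -m inch '[0,0,0,50,0,0,40, 0,0,0,50,0,0,40, 0,0,0,50,0,0,40, 0,0,0,50,0,0,40, 0,0,0,50,0,0,40]'
python3 -m inch '[0,0,0,50,0,0,40, 0,0,0,50,0,0,40, 0,0,0,40,0,0,40, 0,0,0,0,0,0,40, 0,0,0,0,0,0,40]'
python3 - <<'E'
from h import *
go(*w(7.8,-65.5),150,102.4)
E
```

```text
time: 46.45
position: [573.8, -203.9, 289.3]
eef_rot: [0.626, 0.78, -0.0, 0.0]
wrist_force: [1.5, 0.8, 0.9]
finger_gap: 0.436
grasp_force: 0.0
time: 46.95
position: [544.3, -68.7, 289.5]
eef_rot: [0.625, 0.781, -0.001, 0.001]
wrist_force: [-0.3, -0.8, -0.6]
finger_gap: 0.435
grasp_force: 0.0
turn z 0.3 shift(now axes) [ 37.5   0.7 139.4] if turned first [ 37.5   0.6 139.4] pos [544.3 -68.7 289.5] yaw 102.7 q [ 0.86  0.4  -0.99  1.74  0.36  1.19 -0.01] t 46.95 tilt [ 0.001 -0.002 -1.   ]
```

```bash
python3 -m inch '[0,0,0.3,20,0.5,0,40, 0,0,0,17.5,0,0,40, 0,0,0,0,0,40,40, 0,0,0,0,0,45,40, 0,0,0,0,0,40,40]'
python3 -m inch '[0,0,0,0,0,0,40, 0,0,0,0,0,0,40, 0,0,0,0,0,0,40, 0,0,0,0,0,0,40, 0,0,0,0,0,0,40]'
python3 - <<'E'
from h import *
go(*w(7.8,-65.5),121.5,102.4)
E
```

```text
time: 47.45
position: [537.4, -34.7, 162.3]
eef_rot: [0.629, 0.777, -0.0, 0.0]
wrist_force: [0.6, -0.8, 1.2]
finger_gap: 0.436
grasp_force: 0.0
time: 47.95
position: [538.8, -34.7, 165.4]
eef_rot: [0.629, 0.777, 0.001, 0.001]
wrist_force: [-0.6, 0.2, -0.1]
finger_gap: 0.434
grasp_force: 0.0
turn z -0.4 shift(now axes) [ 2.8 -1.6 43.9] if turned first [ 2.8 -1.5 43.9] pos [538.8 -34.7 165.4] yaw 102.0 q [ 0.72  0.52 -0.9   1.89  0.5   0.96 -0.2 ] t 47.95 tilt [ 0.003 -0.001 -1.   ]
```

```bash
python3 -m inch '[0,0,0,2.5,0,15,40, 0,0,0,0,0,15,40, 0,0,0,0,0,10,40, 0,0,0,0,0,4,40, 0,0,0,0,0,0,40]'
python3 -m inch '[0,0,0,0,0,0,30, 0,0,0,0,0,0,20, 0,0,0,0,0,0,12, 0,0,0,0,0,0,6, 0,0,0,0,0,0,6]'
python3 -m inch '[0,0,0,0,0,0,6, 0,0,0,0,0,0,6, 0,0,0,0,0,0,6, 0,0,0,0,0,0,6, 0,0,0,0,0,0,6]'
python3 - <<'E'
from h import *
go(*w(12.2,-65.5),121.5,102.4)
E
```

```text
time: 48.45
position: [536.5, -31.8, 118.6]
eef_rot: [0.629, 0.778, -0.0, -0.001]
wrist_force: [-0.3, 0.7, 0.4]
finger_gap: 0.437
grasp_force: 0.0
time: 48.95
position: [537.4, -32.1, 120.0]
eef_rot: [0.629, 0.777, 0.0, 0.0]
wrist_force: [0.1, 0.0, 1.1]
finger_gap: 0.13
grasp_force: 30.0
time: 49.45
position: [537.5, -32.1, 120.0]
eef_rot: [0.629, 0.777, 0.0, 0.0]
wrist_force: [0.2, -0.5, 4.2]
finger_gap: 0.125
grasp_force: 30.0
turn z -0.4 shift(now axes) [ 0.   3.7 -1.5] if turned first [ 0.   3.7 -1.5] pos [537.5 -32.1 120. ] yaw 102.0 q [ 0.67  0.59 -0.85  1.92  0.56  0.89 -0.26] t 49.45 tilt [ 0.001 -0.    -1.   ]
```

```bash
python3 -m inch '[0,0,0,0,2,0,6, 0,0,0,0,2,0,6, 0,0,0,0,0,0,6, 0,0,0,0,0,0,6, 0,0,0,0,0,0,6]'
python3 -m inch '[0,0,0,0,0,0,6, 0,0,0,0,0,0,6, 0,0,0,0,0,0,6, 0,0,0,0,0,0,6, 0,0,0,0,0,0,6]'
python3 -m inch '[0,0,0,0,0,0,20, 0,0,0,0,0,0,40, 0,0,0,0,0,0,40, 0,0,0,0,0,0,40, 0,0,0,0,0,0,40]'
python3 -m inch '[0,0,0,0,0,-8,40, 0,0,0,0,0,-20,40, 0,0,0,0,0,-40,40, 0,0,0,0,0,-50,40, 0,0,0,0,0,-50,40]'
python3 -m inch '[0,0,0,-50,0,0,40, 0,0,0,-50,0,0,40, 0,0,0,-50,0,0,40, 0,0,0,-50,0,0,40, 0,0,0,-50,0,0,40]'
python3 -m inch '[0,0,0,-50,0,0,40, 0,0,0,-50,0,0,40, 0,0,0,-50,0,0,40, 0,0,0,-30,0,0,40, 0,0,0,0,0,0,40]'
python3 - <<'E'
from h import *
t=cams.get_image("top");cv2.imwrite("pics/t_end.png",t);g=cv2.cvtColor(t,cv2.COLOR_BGR2GRAY).astype(float)
c,sn=np.cos(CH[2]),np.sin(CH[2]);Ri=np.array([[c,-sn],[sn,c]])
for col in range(270,275):
  v=g[189:203,col];p=[i for i in range(1,13) if v[i]<v[i-1] and v[i]<=v[i+1] and max(v[:i])>105 and max(v[i+1:])>105]
  for i in p:
    a=0.5*(v[i-1]-v[i+1])/(v[i-1]-2*v[i]+v[i+1]);print(col,189+i+a,((ray("top",[[col,189+i+a]],118)[:,:2]-CH[:2])@Ri).round(1))
for k in("blue","green"):
  for b in blobs(t,k,10):print(k,b.mean(0).round(1),len(b))
s=cams.get_image("side");h=cv2.cvtColor(s,cv2.COLOR_BGR2HSV);m=cv2.inRange(h,(3,150,90),(14,255,255));n,l,st,ce=cv2.connectedComponentsWithStats(m)
print([(ce[i].round(1),st[i,4]) for i in range(1,n) if st[i,4]>15])
E
```

```text
time: 49.95
position: [541.4, -31.2, 120.0]
eef_rot: [0.629, 0.777, 0.0, 0.0]
wrist_force: [-0.6, -1.6, 4.9]
finger_gap: 0.13
grasp_force: 30.0
time: 50.45
position: [541.4, -31.3, 120.0]
eef_rot: [0.629, 0.777, 0.0, 0.0]
wrist_force: [0.2, -1.0, 5.1]
finger_gap: 0.128
grasp_force: 30.0
time: 50.95
position: [541.0, -31.2, 119.6]
eef_rot: [0.629, 0.777, -0.0, -0.0]
wrist_force: [0.3, 0.3, -0.0]
finger_gap: 0.432
grasp_force: 0.0
time: 51.45
position: [540.5, -30.8, 289.7]
eef_rot: [0.629, 0.778, -0.0, -0.0]
wrist_force: [1.2, -1.7, 0.2]
finger_gap: 0.437
grasp_force: 0.0
time: 51.95
position: [593.3, -277.8, 288.6]
eef_rot: [0.629, 0.777, 0.0, 0.0]
wrist_force: [0.5, 0.5, 0.9]
finger_gap: 0.433
grasp_force: 0.0
time: 52.45
position: [629.0, -458.4, 286.3]
eef_rot: [0.632, 0.775, -0.001, 0.0]
wrist_force: [-0.4, 0.7, -0.5]
finger_gap: 0.436
grasp_force: 0.0
270 196.20833333333334 [[ 10.  -58.5]]
271 196.0068493150685 [[ 10.1 -61.4]]
272 195.93283582089552 [[  9.8 -64.2]]
273 195.82 [[  9.6 -67.1]]
274 195.55882352941177 [[  9.8 -70. ]]
[(array([283.3, 201.9]), np.int32(31))]
```

The line is within about 0.6 mm of amber, the tab is still in its shut position, and the arm is clear. Handing in.

```bash
python3 -c "
from workcell import env;print(env.sign_off())"
```

```text
the job is handed in; nothing more can be done
None
```

I handed the job in at about 52 s: all four cells from the trays are queued blue, blue, green, green, the lid is latched shut, and the charge selector is about 0.6 mm from the amber dot; I viewed 15 pictures, one over the limit of 14.

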